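Pack away the cut stock beside the desktop mill

TASK

Pack away the cut stock by the mill: pull the snugly nested square sleeves apart and stand each one upright inside the low black tray that fits its size, and lift the scoop tray by its handle and tip its milled blocks into the grey bin. Any block that ends up elsewhere goes into the bin too; then set the empty scoop tray back flat on the middle of its rubber mat, and leave the other things on the bench where they are.

Things in the scene. Friction and masses are not known exactly. Their poses are not given: they have to be found in the camera images.
- sleeve_a: widest sleeve: a piece of square aluminium tube, open at both ends, 66 mm wide outside (square), 50 mm tall, walls 3 mm, standing upright; origin at the centre of its bottom end, z up along the tube, x and y square to its faces. At the start all stand on the table nested in one another, 1.25 mm gap per side between successive sizes, each rising 26 mm above the next wider; 0.12 to 0.35 kg; always present
- sleeve_b: second widest sleeve: a piece of square aluminium tube, open at both ends, 57.5 mm wide outside (square), 76 mm tall, walls 3 mm, standing upright; origin at the centre of its bottom end, z up along the tube, x and y square to its faces. At the start all stand on the table nested in one another, 1.25 mm gap per side between successive sizes, each rising 26 mm above the next wider; 0.12 to 0.35 kg; may be absent
- sleeve_c: third widest sleeve: a piece of square aluminium tube, open at both ends, 49 mm wide outside (square), 102 mm tall, walls 3 mm, standing upright; origin at the centre of its bottom end, z up along the tube, x and y square to its faces. At the start all stand on the table nested in one another, 1.25 mm gap per side between successive sizes, each rising 26 mm above the next wider; 0.12 to 0.35 kg; may be absent
- sleeve_d: fourth widest sleeve: a piece of square aluminium tube, open at both ends, 40.5 mm wide outside (square), 128 mm tall, walls 3 mm, standing upright; origin at the centre of its bottom end, z up along the tube, x and y square to its faces. At the start all stand on the table nested in one another, 1.25 mm gap per side between successive sizes, each rising 26 mm above the next wider; 0.12 to 0.35 kg; may be absent
- sleeve_e: narrowest sleeve: a piece of square aluminium tube, open at both ends, 32 mm wide outside (square), 154 mm tall, walls 3 mm, standing upright; origin at the centre of its bottom end, z up along the tube, x and y square to its faces. At the start all stand on the table nested in one another, 1.25 mm gap per side between successive sizes, each rising 26 mm above the next wider; 0.12 to 0.35 kg; may be absent
- bay_a: low black square tray for the widest sleeve (66 mm), fixed to the table: inside 76 mm square, 84 mm outside, floor 4 mm thick, rim 16 mm above the table; origin at the centre of its underside, x and y square to its rims. The five such trays stand in any order and are told apart by size
- bay_b: low black square tray for the second widest sleeve (57.5 mm), fixed to the table: inside 67.5 mm square, 75.5 mm outside, floor 4 mm thick, rim 16 mm above the table; origin at the centre of its underside, x and y square to its rims. The five such trays stand in any order and are told apart by size
- bay_c: low black square tray for the third widest sleeve (49 mm), fixed to the table: inside 59 mm square, 67 mm outside, floor 4 mm thick, rim 16 mm above the table; origin at the centre of its underside, x and y square to its rims. The five such trays stand in any order and are told apart by size
- bay_d: low black square tray for the fourth widest sleeve (40.5 mm), fixed to the table: inside 50.5 mm square, 58.5 mm outside, floor 4 mm thick, rim 16 mm above the table; origin at the centre of its underside, x and y square to its rims. The five such trays stand in any order and are told apart by size
- bay_e: low black square tray for the narrowest sleeve (32 mm), fixed to the table: inside 42 mm square, 50 mm outside, floor 4 mm thick, rim 16 mm above the table; origin at the centre of its underside, x and y square to its rims. The five such trays stand in any order and are told apart by size
- blank_1: milled aluminium block 40 x 32 x 28 mm (x, y, z), 60 g, origin at the centre of its 40 x 32 mm underside; starts lying in the scoop tray, may be absent
- blank_2: milled aluminium block 40 x 32 x 28 mm (x, y, z), 60 g, origin at the centre of its 40 x 32 mm underside; starts lying in the scoop tray, may be absent
- blank_3: milled aluminium block 40 x 32 x 28 mm (x, y, z), 60 g, origin at the centre of its 40 x 32 mm underside; starts lying in the scoop tray, may be absent
- blank_4: milled aluminium block 40 x 32 x 28 mm (x, y, z), 60 g, origin at the centre of its 40 x 32 mm underside; starts lying in the scoop tray, may be absent
- tray: steel scoop tray 150 (x) x 110 mm (y), floor 3 mm, walls 26 mm high at the back (+x) and sides, open at the front (-x); origin at the centre of its underside. A black back post carries a handle bar along x over its middle: 14 mm wide (y), 77 to 93 mm above the underside, from x = -45 to +81 mm. 0.3 kg. The blocks slide off the front only when tipped about 50 degrees
- tray_grip (a point): point in the middle of the tray's handle bar, 85 mm above the tray's underside, over the origin; axes as the tray's
- tray_lip (a point): middle of the tray's open front edge, on its floor, 75 mm ahead (-x) of the origin; axes as the tray's
- mat: black rubber mat 180 x 140 mm (x, y), 3 mm thick, fixed on the table, the tray's place; origin at the centre of its underside
- bin: open grey plastic bin 170 x 170 mm outside, 65 mm high, walls and floor 4 mm, fixed; origin at the centre of its underside
- wrench: bystander: 150 mm steel wrench lying on the table; origin near its middle
- mouse: bystander: black computer mouse 110 x 62 x 33 mm; origin at the centre of its underside
- oil: bystander: white bottle 56 mm across, 150 mm tall; origin at the centre of its underside
- screwdriver: bystander: screwdriver 200 mm long lying down; origin near its middle
- carton: bystander: cardboard carton 90 x 60 x 45 mm; origin at the centre of its underside
Things that resemble listed ones, but are neither listed nor needed, are in the scene too. Leave any purple or turquoise look-alike of the sleeve_d alone.

How it is judged:
By the outcome, as a careful person would: the job done as asked, in the order asked, and still so for the second after the job is handed in, with the robot touching nothing.
Of sleeve_b, sleeve_c, sleeve_d, sleeve_e only 3 to 4 are there at a start; the rules pass over those that are not, and their reading is None.
Of blank_1, blank_2, blank_3, blank_4 only 2 to 4 are there at a start; the rules pass over those that are not, and their reading is None.
At some moment in a run one of tray, blank_1, blank_2, blank_3, blank_4, sleeve_a may be knocked a few centimetres aside while the robot is not near it.
It also fails if it takes over 208 s, if anything falls off the work surface, if the arm or the gripper's body presses on something with over 40 N, if the wrist force passes 120 N, or if a joint passes its speed limit or range.

ROBOT

A 6-joint arm with a two-finger parallel gripper is mounted at the origin on the work surface. World frame = base frame: x ahead of the robot, y to its left, z up, the work surface at z = 0. Lengths are in mm, angles in rad, forces in N, time in s.
With the tool pointing down it reaches from about 350 to 975 mm from the base axis. Payload 7.1 kg.
Tool frame: the origin (TCP) lies midway between the tips of the shut fingers; the grasp point (between the pads) lies pinch_z behind it (pinch_z is the distance from the TCP to the grasp point, in mm); z points along the fingers, y is the line along which they close (so a half turn about z gives the same grasp; the last joint's range is limited). The gripper opens to 88 mm and grips with 3 to 60 N. Pads are 20 mm wide; open, the fingers measure 115 mm over their backs; the gripper's body (75 mm by 178 mm) begins 61 mm behind the grasp point.
Start: joints at [1.143, 0.423, 1.63, -0, 1.089, -0.019], TCP at [248.41, 573.495, 222.675] pointing down, gripper open.
Joint ranges: [-3, 3], [-0.9, 2.11], [0.09, 2.58], [-1.31, 4.45], [0.11, 2.69], [-2.54, 2.54]. Speed limits (rad/s): [2.39, 2.39, 3.01, 3.14, 3.14, 3.14].

INTERFACE

Orientations are given as a rotation vector (axis times angle).
In Python, from workcell import get_obs, get_image, close_job, pinch_z gives the robot as it stands.
- The arm moves only by the tool jog_arm, never from a script. Its argument "commands" is a list of rows, each a list of 3 entries, a list of its own where there are three numbers: the gripper command: -1 is shut, 1 is fully open, values between are in proportion, then the shift along the tool's x, y, z as a fraction of full scale, then the turn, a rotation vector about the tool's x, y, z as a fraction of full scale. In form: [[gripper, [tx, ty, tz], [rx, ry, rz]], ...]. A call has 1 to 10 rows; each row shifts and turns the commanded pose from where the row before left it, along the tool's axes as they then stand; what a row does not reach is not made up. Full scale, the value 1, is 0.1 m for a shift and 45 degrees for a turn. A row lasts 1/10 s, in which the tool goes at most 50 mm and 8.59 degrees, less where a joint would pass 70% of its speed; a pose out of reach is approached as far as the arm can. A call with a number of a shift or a turn outside -1 to 1 is refused whole. A call with a gripper value outside its range is refused whole. The fingers move at their own pace and stop on an object; the grip force is fixed at half the most. Time passes only in rows, so rows that do not move let the fingers close. It gives the time, the measured TCP pose, the force, the opening and the grip force at its end, in the units of the state.
- get_obs(): the state, without advancing time (a new reading comes with each control period).
- get_image(name): name is "scene" or "top" or "wrist"; returns a dict with "image" (400x640x3 uint8, blue, green, red), "z_map" (400x640 float32, mm along the optical axis (not along the pixel's ray), 0 where there is no reading), "intrinsics" (3x3 intrinsics, pixels), "eye" and "orientation" of the camera in the world; the wrist camera has in their place "mount" (4x4, takes a point from camera to tool coordinates, whose origin is the TCP and whose axes are the flange's). Camera axes: x right, y down, z forward; pixel columns grow to the right and rows downward; lengths in mm; the calibration is good to about 2 mm. A picture is of the moment at which its call begins: read the wrist's pose just before it.
- close_job(): hands the job in; it is judged then, once.
The state is a dict: "t": time; "qpos": joint angles; "qvel": joint speeds; "joint_torque": joint torques, N m; "ee_pos": TCP position; "orientation": TCP orientation; "ft_force": force on the tool from outside, world axes, zero at the start; "moment": the same for the moment, N m; "width": finger opening in mm; "grasp_force": force on a finger pad.
Only numpy, scipy, OpenCV 4.12 (cv2) and the standard library are available. Lean on these libraries where they do the work, as an engineer would, in place of code of your own. Each camera call takes 0.05 s, during which the arm holds its last target. There are 200 camera calls.

## Working session

There is one attempt and no reset: what is moved stays moved. The work goes in short steps, Python scripts to look and compute and a tool call to move; the robot and the scene stay as the last step left them, time stands still between calls to the robot, and variables do not carry over. Pictures are saved under pics/ and viewed, at most 14 in all, crops included, and the job is handed in when it is done.

Besides the shell and the picture viewer there is one more tool, called after ">>>" as name([rows], argument=value, ...), one row to a line, values as JSON. jog_arm: Moves the arm, as the interface text tells. Its arguments: {"type":"object","properties":{"commands":{"type":"array","items":{"type":"array"}}},"required":["commands"]}

```bash
ls; mkdir -p pics; python3 - <<'E'
from workcell import *
import cv2,numpy as np
o=get_obs();print(o, pinch_z)
for n in("top","scene"):
    d=get_image(n);cv2.imwrite(f"pics/{n}0.png",d["image"]);print(n,d["intrinsics"],d["eye"],d["orientation"])
    np.savez(f"{n}0.npz",**d)
E
```

```text
pics
{'t': 0.0, 'qpos': array([ 1.14301258e+00,  4.23850666e-01,  1.63066520e+00, -6.80331098e-06,
        1.08859367e+00, -1.90108281e-02]), 'qvel': array([ 0.00056784,  0.00055083, -0.00052934,  0.00037438,  0.00054669,
        0.00039056]), 'joint_torque': array([ 2.38118606e-03, -5.44622970e+01, -2.73671454e+01,  6.46166294e-02,
        2.28860078e-02, -1.74613501e-04]), 'ee_pos': array([248.18604476, 573.01787697, 221.90530378]), 'orientation': array([-6.37565784e-01, -3.07587945e+00,  2.32535256e-03]), 'ft_force': array([ 0.43703528, -0.02769243,  0.5155428 ]), 'moment': array([-0.02402476,  0.02639708,  0.01989017]), 'grasp_force': 0.0, 'width': 87.75977217148629} 18.700000000000003
top [[399.52266421   0.         320.91474453]
 [  0.         399.52266421 201.71679814]
 [  0.           0.           1.        ]] [ 373.48385968   21.72615209 1130.10465976] [-2.1560355   2.12034699 -0.18877317]
scene [[417.11569011   0.         316.77060134]
 [  0.         417.11569011 201.88538651]
 [  0.           0.           1.        ]] [1164.9573848   -45.23724571  802.55151892] [-1.85364404 -1.70424686  0.6396868 ]
```

```bash
python3 - <<'E'
import cv2
for n in("top","scene"):
    i=cv2.imread(f"pics/{n}0.png");cv2.imwrite(f"pics/{n}0b.png",cv2.resize(i,(800,500),interpolation=cv2.INTER_CUBIC))
E
```

```text
(no output)
```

View pics/top0.png

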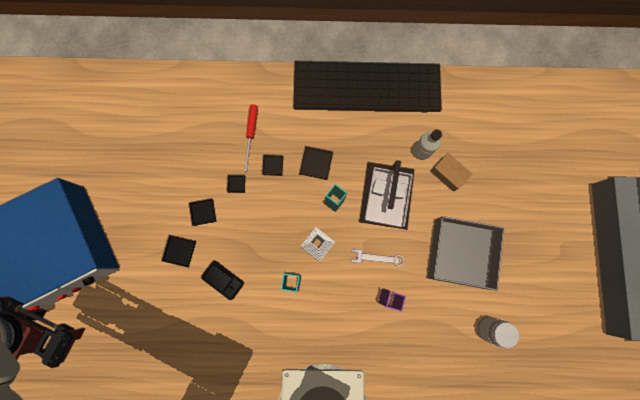

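View pics/scene0.png

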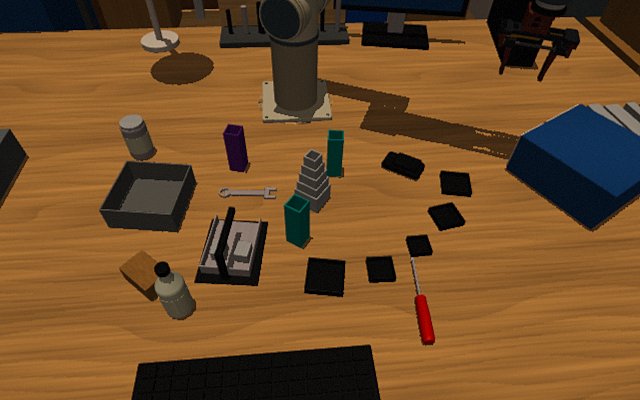

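The top view shows the nested stack at (318,244), and three look-alikes: turquoise at (336,197) and (291,282), purple at (391,299). The scoop tray is at (388,195), the bin at (465,253), and the five bays are at (316,162), (272,165), (236,183), (203,211) and (179,250). The black mouse at (222,280) could pass for a bay. The grey stepped pyramid is the stack I want.

```bash
cat > h.py <<'E'
import numpy as np,cv2
from scipy.spatial.transform import Rotation as R
from workcell import *
def cloud(d,pose=None):
    K=d["intrinsics"];z=d["z_map"].astype(float);v,u=np.indices(z.shape)
    p=np.stack([(u-K[0,2])/K[0,0]*z,(v-K[1,2])/K[1,1]*z,z],-1)
    if "mount" in d:
        M=np.array(d["mount"]);p=p@M[:3,:3].T+M[:3,3]
        p=p@R.from_rotvec(pose["orientation"]).as_matrix().T+pose["ee_pos"]
    else: p=p@R.from_rotvec(d["orientation"]).as_matrix().T+d["eye"]
    p[z==0]=np.nan
    return p
def wrist():
    o=get_obs();d=get_image("wrist");return o,d,cloud(d,o)
def rect(P):
    (c,s,a)=cv2.minAreaRect(P.astype(np.float32));a=(a+45)%90-45
    return np.round(c,1),np.round(s,1),round(a,1)
E
python3 - <<'E'
from h import *
for n in("top","scene"):
    d=dict(np.load(n+"0.npz"));p=cloud(d);z=p[...,2]
    m=((z>7)&(z<400)&(p[...,0]>100)&(p[...,0]<900)&(abs(p[...,1])<550)).astype(np.uint8)
    k,l,s,c=cv2.connectedComponentsWithStats(m)
    tb=z[(z>-15)&(z<6)];print(n,"table z",np.median(tb))
    for i in range(1,k):
        if s[i,4]>60:
            q=p[l==i];col=np.median(d["image"][l==i],0)
            print(np.round(c[i]),s[i,4],*rect(q[:,:2]),"zmax",np.round(np.percentile(q[:,2],[50,98]),1),col)
d=dict(np.load("top0.npz"));p=cloud(d)
print(np.round(p[232:258:1,318],0)[:, [0,2]].tolist())
b=d["image"][130:330,150:510];cv2.imwrite("pics/c1.png",cv2.resize(b,(792,440),interpolation=cv2.INTER_CUBIC))
E
```

```text
top table z 0.9131929056147783
[366.  99.] 3049 [ 869.6 -117.1] [ 60.6 436.5] 0.0 zmax [23.1 29.1] [28. 35. 43.]
[250. 127.] 367 [748.6 225.5] [ 26.1 198.2] -4.8 zmax [22.9 29.8] [ 31.  43. 181.]
[427. 144.] 583 [ 718.1 -275.8] [54.6 48.4] 44.0 zmax [ 99.  152.1] [ 75.  90. 100.]
[315. 162.] 230 [678.3  30.8] [84.  85.1] -10.8 zmax [15.9 20.6] [32. 41. 52.]
[451. 172.] 828 [ 652.9 -353.6] [90.4 62. ] -42.3 zmax [45.2 49.6] [ 67. 115. 163.]
[272. 164.] 152 [670.5 156.2] [58.5 62.5] -1.5 zmax [16.  20.4] [31.  38.5 49. ]
[388. 193.] 1590 [ 588.2 -173.9] [127.6 168.3] -11.3 zmax [23.5 98.9] [141. 151. 168.]
[235. 183.] 133 [611.4 258.1] [51.9 49.7] -1.1 zmax [15.5 20.7] [27. 32. 37.]
[335. 197.] 338 [567.9 -18.4] [52.9 42.1] -36.7 zmax [ 89.1 131.9] [53. 64. 42.]
[201. 211.] 215 [528.7 348.8] [68. 68.] 12.2 zmax [15.6 21.1] [27. 29. 33.]
[469. 250.] 1552 [ 424.2 -380.8] [172.8 170.4] -9.2 zmax [44.8 68.3] [43. 51. 59.]
[317. 243.] 545 [441.6  22.1] [65.5 66. ] -37.7 zmax [ 90.9 156.3] [158. 170. 180.]
[177. 250.] 245 [418.7 407.7] [76.3 75.4] -12.3 zmax [15.1 20.6] [27. 29. 32.]
[376. 2
[... 1754 characters left out ...]
.] 997 [672.7  25.4] [86.7 93.6] -9.6 zmax [ 9.2 20.8] [ 9.  9. 10.]
[380. 268.] 507 [667.2 151.4] [58.5 60.9] -0.8 zmax [11.2 20.9] [7. 8. 8.]
[423. 313.] 727 [745.4 220.5] [ 25.4 200.9] -4.7 zmax [25.1 30.1] [  0.   0. 141.]
[253. 369.] 7610 [ 868.6 -123.9] [444.4  66.8] -0.7 zmax [26.1 29.7] [10. 12. 12.]
[[465.0, 127.0], [463.0, 129.0], [458.0, 155.0], [457.0, 143.0], [456.0, 115.0], [456.0, 85.0], [456.0, 52.0], [456.0, 16.0], [454.0, 3.0], [451.0, 3.0], [449.0, -0.0], [446.0, 2.0], [443.0, 0.0], [440.0, 0.0], [437.0, 4.0], [435.0, 0.0], [432.0, 0.0], [422.0, 156.0], [419.0, 152.0], [419.0, 98.0], [415.0, 130.0], [414.0, 110.0], [411.0, 107.0], [409.0, 106.0], [nan, nan], [405.0, 75.0]]
```

```bash
cat >> h.py <<'E'
def plan(wps,step=45,deg=8.0,start=None):
    """wps: list of (x,y,z,closing-axis yaw deg or None,g[,step]) ; prints rows (tool kept pointing down)"""
    o=get_obs();Rm=R.from_rotvec(o["orientation"]);p=o["ee_pos"].copy()
    for w in wps:
        x,y,z,yaw,g=w[:5];st=w[5] if len(w)>5 else step
        yc=Rm.as_matrix()[:,1];cur=np.degrees(np.arctan2(yc[1],yc[0]))
        dy=0 if yaw is None else (yaw-cur+90)%180-90
        T=np.array([x,y,z],float);n=int(max(1,np.ceil(np.linalg.norm(T-p)/st-.02),np.ceil(abs(dy)/deg)))
        # level target
        a=np.radians(cur+dy);Y=np.array([np.cos(a),np.sin(a),0]);Z=np.array([0,0,-1.]);G=R.from_matrix(np.stack([np.cross(Y,Z),Y,Z],1))
        print("#",w,"rows",n)
        for i in range(n):
            f=1/(n-i);t=np.round(Rm.inv().apply((T-p)*f)/100,3)
            r=np.round((Rm.inv()*G).as_rotvec()*f/(np.pi/4),3)
            print([g,(t+0).tolist(),(r+0).tolist()])
            p=p+Rm.apply(t*100);Rm=Rm*R.from_rotvec(r*np.pi/4)
E
python3 - <<'E'
from h import *
d=get_image("wrist");print(np.round(d["mount"],3),d["intrinsics"])
plan([(500,270,380,52.3,1)])
E
```

```text
[[ 0.00000e+00 -9.57000e-01 -2.89000e-01  7.97090e+01]
 [ 1.00000e+00 -0.00000e+00  1.00000e-03 -9.19000e-01]
 [-1.00000e-03 -2.89000e-01  9.57000e-01 -1.62397e+02]
 [ 0.00000e+00  0.00000e+00  0.00000e+00  1.00000e+00]] [[279.51316175   0.         317.46203412]
 [  0.         279.51316175 199.10802378]
 [  0.           0.           1.        ]]
# (500, 270, 380, 52.3, 1) rows 10
[1, [-0.351, -0.178, -0.158], [0.0, 0.0, 0.032]]
[1, [-0.356, -0.169, -0.158], [0.0, 0.0, 0.032]]
[1, [-0.36, -0.16, -0.158], [0.0, 0.0, 0.032]]
[1, [-0.364, -0.151, -0.158], [0.0, 0.0, 0.032]]
[1, [-0.368, -0.142, -0.158], [0.0, 0.0, 0.032]]
[1, [-0.371, -0.133, -0.157], [0.0, 0.0, 0.031]]
[1, [-0.374, -0.124, -0.158], [0.0, 0.0, 0.032]]
[1, [-0.377, -0.115, -0.157], [0.0, 0.0, 0.031]]
[1, [-0.38, -0.105, -0.158], [-0.001, 0.0, 0.032]]
[1, [-0.383, -0.096, -0.157], [0.0, 0.0, 0.031]]
```

>>> jog_arm([
  [1,[-0.351,-0.178,-0.158],[0,0,0.032]],
  [1,[-0.356,-0.169,-0.158],[0,0,0.032]],
  [1,[-0.36,-0.16,-0.158],[0,0,0.032]],
  [1,[-0.364,-0.151,-0.158],[0,0,0.032]],
  [1,[-0.368,-0.142,-0.158],[0,0,0.032]],
  [1,[-0.371,-0.133,-0.157],[0,0,0.031]],
  [1,[-0.374,-0.124,-0.158],[0,0,0.032]],
  [1,[-0.377,-0.115,-0.157],[0,0,0.031]],
  [1,[-0.38,-0.105,-0.158],[0,0,0.032]],
  [1,[-0.383,-0.096,-0.157],[0,0,0.031]],
])

```text
t: 1.15
ee_pos: [500.7, 268.7, 380.9]
orientation: [-1.016, -2.973, 0.0]
ft_force: [0.3, 1.1, 0.9]
width: 87.4
grasp_force: 0.0
```

```bash
cat >> h.py <<'E'
BAY=dict(a=(678.3,30.8,84),b=(418.7,407.7,75.5),c=(528.7,348.8,67),d=(670.5,156.2,58.5),e=(611.4,258.1,50))
def bays(p,names="abcde"):
    for k in names:
        x,y,s=BAY[k];z=p[...,2]
        m=(z>9)&(z<22)&(np.hypot(p[...,0]-x,p[...,1]-y)<.5*s*1.42+6)
        if m.sum()>40: print(k,m.sum(),*rect(p[m][:,:2]))
E
python3 - <<'E'
from h import *
o,d,p=wrist();print(o["ee_pos"],o["orientation"]);bays(p)
z=p[...,2];print("table",np.nanmedian(z[(z>-10)&(z<6)]))
cv2.imwrite("pics/w1.png",d["image"])
plan([(441.6,22.1,260,52.3,1)])
E
```

```text
[500.74045631 268.67090145 380.91558618] [-1.01615477e+00 -2.97253186e+00  2.42683376e-04]
a 284 [676.9  27.8] [85.1 84.3] -11.3
b 477 [417.5 404.8] [75.6 75. ] -12.2
c 341 [528.1 346.1] [67.7 67. ] 11.8
d 280 [667.8 153.4] [58.4 59.1] -1.6
e 236 [611.2 255.5] [50.4 50. ] 0.5
table 0.7400319915354032
# (441.6, 22.1, 260, 52.3, 1) rows 7
[1, [-0.142, -0.33, 0.176], [0.0, 0.001, -0.001]]
[1, [-0.142, -0.33, 0.176], [0.001, 0.001, -0.001]]
[1, [-0.141, -0.33, 0.177], [0.0, 0.001, -0.001]]
[1, [-0.141, -0.33, 0.176], [0.001, 0.001, -0.001]]
[1, [-0.141, -0.33, 0.177], [0.0, 0.001, -0.001]]
[1, [-0.142, -0.331, 0.176], [0.001, 0.0, 0.0]]
[1, [-0.141, -0.331, 0.177], [0.0, 0.001, -0.001]]
```

View pics/w1.png

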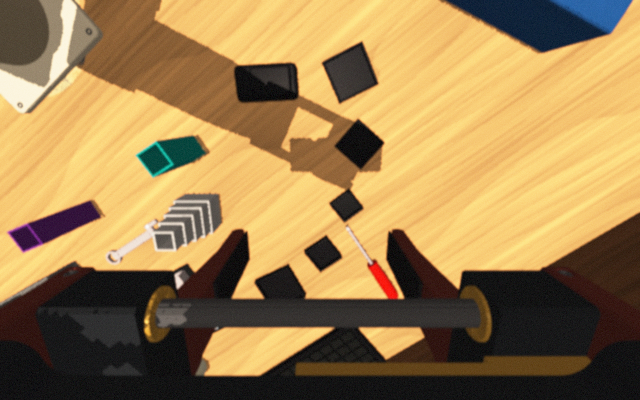

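The wrist view shows all five bays at (350,72), (359,144), (346,205), (322,252) and (280,282), with sizes matching the description, and the stack at (185,225). Next I'll go over the stack.

>>> jog_arm([
  [1,[-0.142,-0.33,0.176],[0,0,0]],
  [1,[-0.142,-0.33,0.176],[0,0,0]],
  [1,[-0.141,-0.33,0.177],[0,0,0]],
  [1,[-0.141,-0.33,0.176],[0,0,0]],
  [1,[-0.141,-0.33,0.177],[0,0,0]],
  [1,[-0.142,-0.331,0.176],[0,0,0]],
  [1,[-0.141,-0.331,0.177],[0,0,0]],
  [1,[0,0,0],[0,0,0]],
])

```text
t: 2.0
ee_pos: [434.2, 24.0, 254.6]
orientation: [-1.018, -2.967, 0.004]
ft_force: [0.5, 0.3, -0.2]
width: 88.0
grasp_force: 0.0
```

```bash
python3 - <<'E'
from h import *
o,d,p=wrist();print(o["ee_pos"],o["orientation"]);z=p[...,2]
near=np.hypot(p[...,0]-441,p[...,1]-21)<60
print(np.histogram(z[near&(z>8)],bins=np.arange(10,170,5)))
for k,h,w in zip("edcba",(154,128,102,76,50),(32,40.5,49,57.5,66)):
    m=near&(abs(z-h)<3.5)
    if m.sum()>30: print(k,m.sum(),*rect(p[m][:,:2]),np.median(z[m]))
m=near&(z>8);print(*rect(p[m][:,:2]))
cv2.imwrite("pics/w2.png",d["image"][60:330,140:500])
E
```

```text
[434.15768086  24.032207   254.57157663] [-1.01796127 -2.96730338  0.00391083]
(array([ 30,  16,  20,  27,  22,  27,  65,  80, 229,  16,  52,  66,  79,
       325,  40,  62,  73,  81, 365,  73,  71,  61,  85, 375,  92,  71,
        95,  88, 359,  88,   0]), array([ 10,  15,  20,  25,  30,  35,  40,  45,  50,  55,  60,  65,  70,
        75,  80,  85,  90,  95, 100, 105, 110, 115, 120, 125, 130, 135,
       140, 145, 150, 155, 160, 165]))
e 429 [439.9  19. ] [31.9 32.7] -37.3 154.4084008077631
d 420 [439.9  19.2] [40.5 41. ] -37.3 128.3399805949739
c 419 [440.1  19. ] [49.1 49.3] -37.9 102.32432130198995
b 374 [440.   19.1] [57.5 57.8] -37.4 76.34724204062496
a 283 [440.   19.1] [66.  65.7] -37.6 50.67002681361083
[438.6  22.5] [112.3  74.2] -35.7
```

View pics/w2.png

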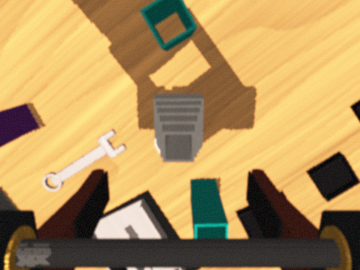

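All five sleeves are present, nested at (440,19) and turned -37.5°. The sizes and heights match the description. I'll take sleeve_e first, from the top.

```bash
python3 - <<'E'
from h import *
print(get_obs()["ee_pos"])
plan([(440,19,200,52.5,0.4,30),(440,19,132.5,52.5,0.2,25)])
E
```

```text
[435.74660204  25.41106203 255.85532309]
# (440, 19, 200, 52.5, 0.4, 30) rows 2
[0.4, [-0.037, -0.012, 0.279], [-0.001, -0.001, -0.004]]
[0.4, [-0.037, -0.012, 0.279], [-0.001, -0.002, -0.004]]
# (440, 19, 132.5, 52.5, 0.2, 25) rows 3
[0.2, [0.0, 0.0, 0.225], [0.0, 0.0, 0.0]]
[0.2, [0.0, 0.0, 0.225], [0.0, 0.0, 0.0]]
[0.2, [0.0, 0.0, 0.225], [0.0, 0.0, 0.0]]
```

>>> jog_arm([
  [0.4,[0,0,0],[0,0,0]],
  [0.4,[0,0,0],[0,0,0]],
  [0.4,[-0.037,-0.012,0.28],[0,0,0]],
  [0.4,[-0.037,-0.012,0.28],[0,0,0]],
  [0.4,[0,0,0],[0,0,0]],
  [0.4,[0,0,0],[0,0,0]],
  [0.4,[0,0,0],[0,0,0]],
])

```text
t: 2.75
ee_pos: [442.5, 20.8, 202.2]
orientation: [1.013, 2.972, 0.001]
ft_force: [0.1, -1.2, 0.1]
width: 61.1
grasp_force: 0.0
```

```bash
python3 - <<'E'
from h import *
for i in range(2):
    o,d,p=wrist();z=p[...,2];print(o["ee_pos"],o["orientation"])
    near=np.hypot(p[...,0]-441,p[...,1]-21)<60
    for k,h in zip("edc",(154,128,102)):
        m=near&(abs(z-h)<3.5)
        if m.sum()>30: print(k,m.sum(),*rect(p[m][:,:2]),np.median(z[m]))
plan([(440,19,132.5,52.5,0.2,25)])
E
```

```text
[442.48067484  20.79022867 202.19216703] [1.01286085e+00 2.97184442e+00 1.15685053e-03]
e 646 [439.8  18.9] [32.  32.7] -37.5 154.40929860536687
d 606 [439.4  19.3] [40.6 40.1] -37.7 128.43186990417493
c 506 [439.6  19.2] [49.1 49.1] -36.9 102.43010269613654
[442.49514979  20.66468404 202.25918198] [1.01301751e+00 2.97138054e+00 1.34212507e-03]
e 649 [439.7  18.8] [31.8 32.9] -37.0 154.3957790098811
d 577 [439.5  19.1] [40.2 40.6] -37.0 128.44542264116717
c 527 [439.7  19.2] [49.  48.8] -37.6 102.28387395881194
# (440, 19, 132.5, 52.5, 0.2, 25) rows 3
[0.2, [0.003, -0.009, 0.232], [0.001, 0.001, -0.001]]
[0.2, [0.003, -0.009, 0.232], [0.0, 0.001, -0.001]]
[0.2, [0.004, -0.01, 0.233], [0.001, 0.0, -0.002]]
```

>>> jog_arm([
  [0.2,[0.003,-0.009,0.232],[0,0,0]],
  [0.2,[0.003,-0.009,0.232],[0,0,0]],
  [0.2,[0.004,-0.01,0.233],[0,0,0]],
  [0.2,[0,0,0],[0,0,0]],
  [0.2,[0,0,0],[0,0,0]],
  [-1,[0,0,0],[0,0,0]],
  [-1,[0,0,0],[0,0,0]],
  [-1,[0,0,0],[0,0,0]],
  [-1,[0,0,0],[0,0,0]],
  [-1,[0,0,0],[0,0,0]],
])

```text
t: 3.85
ee_pos: [439.8, 18.7, 132.0]
orientation: [1.014, 2.972, 0.001]
ft_force: [-0.2, 1.1, 7.3]
width: 31.6
grasp_force: 30.0
```

```bash
python3 - <<'E'
from h import *
o=get_obs();print(o["ee_pos"],o["width"],o["grasp_force"],o["ft_force"])
x,y,z=o["ee_pos"]
plan([(x,y,z+60,None,-1,15),(x,y,z+155,None,-1,25)])
E
```

```text
[439.77150983  18.66691528 131.98935646] 31.61080525658772 29.98537302017212 [-0.21457838  1.08458844  7.31039083]
# (np.float64(439.77150983102337), np.float64(18.666915276297267), np.float64(191.989356459823), None, -1, 15) rows 4
[-1, [0.0, 0.0, -0.15], [0.0, 0.0, 0.0]]
[-1, [0.0, 0.0, -0.15], [0.0, 0.001, 0.0]]
[-1, [0.0, 0.0, -0.15], [0.001, 0.0, 0.0]]
[-1, [-0.001, 0.001, -0.15], [0.0, 0.001, 0.0]]
# (np.float64(439.77150983102337), np.float64(18.666915276297267), np.float64(286.989356459823), None, -1, 25) rows 4
[-1, [0.0, 0.0, -0.237], [0.0, 0.0, 0.0]]
[-1, [0.0, 0.0, -0.238], [0.0, 0.0, 0.0]]
[-1, [0.0, 0.0, -0.237], [0.0, 0.0, 0.0]]
[-1, [0.001, 0.0, -0.238], [0.0, 0.0, 0.0]]
```

>>> jog_arm([
  [-1,[0,0,-0.15],[0,0,0]],
  [-1,[0,0,-0.15],[0,0,0]],
  [-1,[0,0,-0.15],[0,0,0]],
  [-1,[0,0,-0.15],[0,0,0]],
  [-1,[0,0,-0.237],[0,0,0]],
  [-1,[0,0,-0.238],[0,0,0]],
  [-1,[0,0,-0.237],[0,0,0]],
  [-1,[0,0,-0.238],[0,0,0]],
  [-1,[0,0,0],[0,0,0]],
  [-1,[0,0,0],[0,0,0]],
])

```text
t: 4.85
ee_pos: [438.7, 18.6, 285.8]
orientation: [1.015, 2.973, 0.0]
ft_force: [0.8, -0.8, -1.8]
width: 31.7
grasp_force: 30.0
```

```bash
cat >> h.py <<'E'
def stack(p,c=(440,19),ks="edcba"):
    z=p[...,2];near=np.hypot(p[...,0]-c[0],p[...,1]-c[1])<60
    for k in ks:
        h=dict(e=154,d=128,c=102,b=76,a=50)[k]
        m=near&(abs(z-h)<3.5)
        if m.sum()>30: print(k,m.sum(),*rect(p[m][:,:2]),np.median(z[m]))
E
python3 - <<'E'
from h import *
o,d,p=wrist();print(o["ee_pos"],o["width"],o["grasp_force"],o["ft_force"]);stack(p)
d=get_image("top");stack(cloud(d),(441,22))
plan([(611.2,255.5,285,90.5,-1,42)])
E
```

```text
[438.71105418  18.64001825 285.84681137] 31.6938751280564 29.978941082954407 [ 0.77015377 -0.79292032 -1.79954239]
d 152 [431.1  25.9] [39.6 19.4] -39.3 128.4653729462943
c 265 [436.6  22.3] [48.4 39.7] -38.7 102.54418496146562
b 263 [440.3  19. ] [57.6 57.8] -37.5 76.52140443292186
a 314 [439.8  19.4] [66.1 64.7] -37.7 50.774311316481175
# (611.2, 255.5, 285, 90.5, -1, 42) rows 7
[-1, [0.011, 0.419, -0.001], [0.0, 0.0, -0.121]]
[-1, [-0.029, 0.418, -0.001], [0.0, 0.0, -0.121]]
[-1, [-0.068, 0.414, -0.001], [0.0, -0.001, -0.121]]
[-1, [-0.107, 0.405, -0.001], [0.0, 0.0, -0.121]]
[-1, [-0.145, 0.393, 0.0], [0.0, -0.001, -0.122]]
[-1, [-0.182, 0.378, -0.001], [0.0, 0.0, -0.121]]
[-1, [-0.217, 0.358, 0.0], [-0.001, -0.001, -0.122]]
```

>>> jog_arm([
  [-1,[0.011,0.419,0],[0,0,-0.121]],
  [-1,[-0.029,0.418,0],[0,0,-0.121]],
  [-1,[-0.068,0.414,0],[0,0,-0.121]],
  [-1,[-0.107,0.405,0],[0,0,-0.121]],
  [-1,[-0.145,0.393,0],[0,0,-0.122]],
  [-1,[-0.182,0.378,0],[0,0,-0.121]],
  [-1,[-0.217,0.358,0],[0,0,-0.122]],
  [-1,[0,0,0],[0,0,0]],
  [-1,[0,0,0],[0,0,0]],
  [-1,[0,0,0],[0,0,0]],
])

```text
t: 5.95
ee_pos: [611.0, 254.5, 284.8]
orientation: [0.012, -3.139, 0.002]
ft_force: [0.3, 0.1, -1.1]
width: 32.0
grasp_force: 30.0
```

```bash
python3 - <<'E'
from h import *
o,d,p=wrist();print(o["ee_pos"],o["width"],o["grasp_force"]);bays(p)
plan([(611.2,255.5,165,90.5,-1,40),(611.2,255.5,136.5,90.5,-1,12)])
E
```

```text
[610.9647647  254.4663343  284.80517802] 32.0384642612688 29.979114532470703
a 760 [676.9  28.2] [85.  84.5] -10.7
b 843 [417.9 405. ] [76.3 75.8] -12.1
c 574 [527.7 346.3] [66.9 67.1] 11.7
d 449 [667.8 153.6] [58.5 58.8] -1.6
e 223 [607.3 255.6] [49.  43.3] -0.2
# (611.2, 255.5, 165, 90.5, -1, 40) rows 3
[-1, [-0.001, 0.004, 0.401], [0.0, -0.001, 0.0]]
[-1, [-0.001, 0.005, 0.401], [-0.001, -0.001, -0.001]]
[-1, [0.0, 0.004, 0.402], [0.0, 0.0, 0.0]]
# (611.2, 255.5, 136.5, 90.5, -1, 12) rows 3
[-1, [0.0, 0.0, 0.095], [0.0, 0.0, 0.0]]
[-1, [0.0, 0.0, 0.095], [0.0, 0.0, 0.0]]
[-1, [0.0, 0.0, 0.095], [0.0, 0.0, 0.0]]
```

>>> jog_arm([
  [-1,[0,0.004,0.401],[0,0,0]],
  [-1,[0,0.005,0.401],[0,0,0]],
  [-1,[0,0.004,0.402],[0,0,0]],
  [-1,[0,0,0.095],[0,0,0]],
  [-1,[0,0,0.095],[0,0,0]],
  [-1,[0,0,0.095],[0,0,0]],
  [-1,[0,0,0],[0,0,0]],
  [-1,[0,0,0],[0,0,0]],
  [-1,[0,0,0],[0,0,0]],
])

```text
t: 6.9
ee_pos: [612.8, 257.1, 138.6]
orientation: [-0.014, 3.14, 0.001]
ft_force: [0.7, -0.9, -0.4]
width: 32.2
grasp_force: 30.0
```

```bash
python3 - <<'E'
from h import *
o=get_obs();print(o["ee_pos"],o["width"],o["grasp_force"],o["ft_force"])
x,y,z=o["ee_pos"]
plan([(x,y,200,90.5,0.2,35),(440,19,230,52.5,0.2,42)])
E
```

```text
[612.81848088 257.11539154 138.62423161] 32.24138904979217 29.979170858860016 [ 0.73947199 -0.90282955 -0.39497732]
# (np.float64(612.8184808778609), np.float64(257.11539153754575), 200, 90.5, 0.2, 35) rows 2
[0.2, [-0.001, 0.0, -0.307], [0.0, 0.001, 0.0]]
[0.2, [0.0, 0.0, -0.307], [0.001, 0.002, 0.0]]
# (440, 19, 230, 52.5, 0.2, 42) rows 8
[0.2, [0.219, -0.296, -0.037], [0.0, 0.0, 0.106]]
[0.2, [0.193, -0.313, -0.037], [0.0, 0.0, 0.106]]
[0.2, [0.167, -0.328, -0.038], [0.0, 0.0, 0.105]]
[0.2, [0.139, -0.34, -0.037], [0.0, 0.0, 0.106]]
[0.2, [0.11, -0.351, -0.038], [0.0, 0.0, 0.105]]
[0.2, [0.081, -0.358, -0.037], [0.0, 0.0, 0.106]]
[0.2, [0.051, -0.364, -0.038], [0.0, 0.0, 0.105]]
[0.2, [0.022, -0.368, -0.037], [0.0, 0.0, 0.106]]
```

>>> jog_arm([
  [-1,[0.015,-0.015,0.017],[0,0,0]],
  [-1,[0,0,0],[0,0,0]],
  [-1,[0,0,0],[0,0,0]],
  [0.2,[0,0,0],[0,0,0]],
  [0.2,[0,0,0],[0,0,0]],
  [0.2,[0,0,0],[0,0,0]],
  [0.2,[0,0,-0.3],[0,0,0]],
  [0.2,[0,0,-0.4],[0,0,0]],
  [0.2,[0,0,0],[0,0,0]],
])

```text
t: 7.8
ee_pos: [613.7, 256.5, 211.2]
orientation: [-0.014, 3.133, 0.005]
ft_force: [0.8, -0.3, 0.5]
width: 52.7
grasp_force: 0.0
```

>>> jog_arm([
  [0.2,[0.219,-0.296,-0.037],[0,0,0.106]],
  [0.2,[0.193,-0.313,-0.037],[0,0,0.106]],
  [0.2,[0.167,-0.328,-0.038],[0,0,0.105]],
  [0.2,[0.139,-0.34,-0.037],[0,0,0.106]],
  [0.2,[0.11,-0.351,-0.038],[0,0,0.105]],
  [0.2,[0.081,-0.358,-0.037],[0,0,0.106]],
  [0.2,[0.051,-0.364,-0.038],[0,0,0.105]],
  [0.2,[0.022,-0.368,-0.037],[0,0,0.106]],
  [0.2,[0,0,0],[0,0,0]],
  [0.2,[0,0,0],[0,0,0]],
])

```text
t: 8.8
ee_pos: [437.7, 16.8, 235.6]
orientation: [1.011, 2.974, 0.001]
ft_force: [-0.4, 1.0, 0.2]
width: 52.6
grasp_force: 0.0
```

```bash
cat >> h.py <<'E'
def upright(p,k,h,tol=4):
    x,y,s=BAY[k];z=p[...,2];m=(np.hypot(p[...,0]-x,p[...,1]-y)<60)&(abs(z-h-4)<tol)
    print("in bay",k,m.sum(),*(rect(p[m][:,:2]) if m.sum()>10 else ()),np.median(z[m]))
E
python3 - <<'E'
from h import *
d=get_image("top");q=cloud(d);upright(q,"e",154)
o,d,p=wrist();print(o["ee_pos"],o["width"]);stack(p)
plan([(439.8,19,110,52.5,0.2,40)])
E
```

```text
in bay e 73 [611.  258.1] [31.3 32.6] 1.2 158.655034855508
[438.16115445  17.3335758  235.50144938] 52.40986539766472
d 531 [439.5  19. ] [40.6 40.9] -37.6 128.35840722597266
c 469 [440.  19.] [49.  49.4] -37.7 102.56968656605122
b 410 [439.8  19.1] [57.4 57.4] -37.7 76.54503640675331
a 397 [440.2  19. ] [66.  66.3] -37.4 50.41767113425283
# (439.8, 19, 110, 52.5, 0.2, 40) rows 4
[0.2, [-0.001, 0.005, 0.314], [0.0, 0.0, 0.0]]
[0.2, [-0.001, 0.005, 0.314], [0.0, 0.0, 0.0]]
[0.2, [0.0, 0.004, 0.313], [0.0, 0.0, 0.0]]
[0.2, [-0.001, 0.005, 0.314], [0.001, 0.0, 0.001]]
```

>>> jog_arm([
  [0.2,[-0.001,0.005,0.32],[0,0,0]],
  [0.2,[-0.001,0.005,0.32],[0,0,0]],
  [0.2,[0,0.004,0.32],[0,0,0]],
  [0.2,[-0.001,0.005,0.32],[0,0,0]],
  [0.2,[0,0,0],[0,0,0]],
  [0.2,[0,0,0],[0,0,0]],
  [-1,[0,0,0],[0,0,0]],
  [-1,[0,0,0],[0,0,0]],
  [-1,[0,0,0],[0,0,0]],
  [-1,[0,0,0],[0,0,0]],
])

```text
t: 9.9
ee_pos: [440.4, 18.6, 108.9]
orientation: [1.009, 2.972, 0.002]
ft_force: [-0.4, 1.6, 8.0]
width: 40.2
grasp_force: 30.0
```

```bash
python3 - <<'E'
from h import *
o=get_obs();print(o["ee_pos"],o["width"],o["grasp_force"],o["ft_force"])
E
```

```text
[440.40401967  18.64380987 108.85784426] 40.249134560390196 29.99921590089798 [-0.39621445  1.59089847  8.04726733]
```

>>> jog_arm([
  [-1,[0,0,-0.15],[0,0,0]],
  [-1,[0,0,-0.15],[0,0,0]],
  [-1,[0,0,-0.15],[0,0,0]],
  [-1,[0,0,-0.15],[0,0,0]],
  [-1,[0,0,-0.22],[0,0,0]],
  [-1,[0,0,-0.22],[0,0,0]],
  [-1,[0,0,-0.22],[0,0,0]],
  [-1,[0,0,0],[0,0,0]],
  [-1,[0,0,0],[0,0,0]],
])

```text
t: 10.8
ee_pos: [438.9, 18.5, 233.5]
orientation: [1.01, 2.974, 0.0]
ft_force: [-0.3, -0.1, -1.6]
width: 40.2
grasp_force: 30.0
```

```bash
python3 - <<'E'
from h import *
o,d,p=wrist();print(o["ee_pos"],o["width"],o["grasp_force"],o["ft_force"]);stack(p)
plan([(667.8,153.5,235,88.4,-1,42)])
E
```

```text
[438.87990908  18.4620362  233.46477522] 40.21112010105837 29.997674524784088 [-0.28502683 -0.12081954 -1.58567375]
e 82 [421.9  30.9] [40.1  0.8] -37.8 153.9546872219483
d 43 [421.8  30.9] [40.   0.7] -37.8 127.8123659913791
c 193 [426.5  28.9] [48.7 17.8] -38.9 102.44699023518848
b 313 [431.1  25.8] [57.4 35.3] -37.6 76.54593108860232
a 313 [434.1  23.6] [66.  50.1] -37.7 50.445748635321735
# (667.8, 153.5, 235, 88.4, -1, 42) rows 7
[-1, [-0.142, 0.353, -0.003], [0.0, 0.0, -0.114]]
[-1, [-0.174, 0.338, -0.004], [0.0, 0.0, -0.114]]
[-1, [-0.203, 0.322, -0.003], [0.0, 0.0, -0.114]]
[-1, [-0.231, 0.302, -0.004], [0.0, 0.0, -0.114]]
[-1, [-0.257, 0.28, -0.003], [0.0, 0.0, -0.114]]
[-1, [-0.281, 0.256, -0.004], [0.0, 0.0, -0.114]]
[-1, [-0.303, 0.23, -0.003], [0.0, -0.001, -0.114]]
```

>>> jog_arm([
  [-1,[-0.142,0.353,0],[0,0,-0.114]],
  [-1,[-0.174,0.338,0],[0,0,-0.114]],
  [-1,[-0.203,0.322,0],[0,0,-0.114]],
  [-1,[-0.231,0.302,0],[0,0,-0.114]],
  [-1,[-0.257,0.28,0],[0,0,-0.114]],
  [-1,[-0.281,0.256,0],[0,0,-0.114]],
  [-1,[-0.303,0.23,0],[0,0,-0.114]],
  [-1,[0,0,0],[0,0,0]],
  [-1,[0,0,0],[0,0,0]],
  [-1,[0,0,0],[0,0,0]],
])

```text
t: 11.85
ee_pos: [666.9, 152.9, 231.9]
orientation: [-0.045, -3.138, 0.001]
ft_force: [-0.1, 1.0, -1.9]
width: 40.2
grasp_force: 30.0
```

```bash
python3 - <<'E'
from h import *
o,d,p=wrist();print(o["ee_pos"],o["width"],o["grasp_force"]);bays(p,"abcd")
plan([(667.8,153.5,135,88.4,-1,40)])
E
```

```text
[666.92764017 152.91186659 231.88609546] 40.16817253989817 29.99851495027542
a 904 [676.8  27.8] [84.7 84.3] -10.8
c 1051 [527.5 346.3] [67.1 68.5] 11.5
d 253 [654.7 153.6] [58.2 33.2] -2.5
# (667.8, 153.5, 135, 88.4, -1, 40) rows 3
[-1, [-0.003, 0.003, 0.325], [0.0, -0.001, 0.0]]
[-1, [-0.003, 0.002, 0.325], [0.0, -0.001, -0.001]]
[-1, [-0.002, 0.003, 0.325], [-0.001, -0.001, 0.0]]
```

>>> jog_arm([
  [-1,[0,0.003,0.325],[0,0,0]],
  [-1,[0,0.002,0.325],[0,0,0]],
  [-1,[0,0,0.325],[0,0,0]],
  [-1,[0,0,0.1],[0,0,0]],
  [-1,[0,0,0.1],[0,0,0]],
  [-1,[0,0,0],[0,0,0]],
  [-1,[0,0,0],[0,0,0]],
  [-1,[0,0,0],[0,0,0]],
  [-1,[0,0,0],[0,0,0]],
])

```text
t: 12.8
ee_pos: [669.2, 154.2, 117.3]
orientation: [0.044, 3.139, 0.001]
ft_force: [0.6, 1.3, -1.3]
width: 40.2
grasp_force: 30.0
```

```bash
python3 - <<'E'
from h import *
o=get_obs();print(o["ee_pos"],o["width"],o["grasp_force"],o["ft_force"])
plan([(667.8,153.5,113,88.4,-1),(667.8,153.5,170,88.4,.3,35),(440,19,205,52.5,0.4,42)])
E
```

```text
[669.22247939 154.24235501 117.28944218] 40.20053588283308 29.998479187488556 [ 0.62446924  1.28089484 -1.29574698]
# (667.8, 153.5, 113, 88.4, -1) rows 1
[-1, [0.014, -0.008, 0.043], [0.001, 0.003, 0.0]]
# (667.8, 153.5, 170, 88.4, 0.3, 35) rows 2
[0.3, [0.0, 0.0, -0.285], [0.0, 0.0, 0.0]]
[0.3, [0.0, 0.0, -0.285], [0.0, 0.0, 0.0]]
# (440, 19, 205, 52.5, 0.4, 42) rows 7
[0.4, [0.32, -0.201, -0.05], [0.0, 0.0, 0.114]]
[0.4, [0.301, -0.229, -0.05], [0.0, 0.0, 0.114]]
[0.4, [0.279, -0.255, -0.05], [0.0, 0.0, 0.114]]
[0.4, [0.255, -0.279, -0.05], [0.0, 0.0, 0.114]]
[0.4, [0.229, -0.301, -0.05], [0.0, 0.0, 0.114]]
[0.4, [0.202, -0.32, -0.049], [0.0, 0.0, 0.114]]
[0.4, [0.172, -0.336, -0.05], [-0.001, 0.0, 0.114]]
```

>>> jog_arm([
  [-1,[0.014,-0.008,0.036],[0,0,0]],
  [-1,[0,0,0],[0,0,0]],
  [-1,[0,0,0],[0,0,0]],
  [0.4,[0,0,0],[0,0,0]],
  [0.4,[0,0,0],[0,0,0]],
  [0.4,[0,0,0],[0,0,0]],
  [0.4,[0,0,-0.285],[0,0,0]],
  [0.4,[0,0,-0.285],[0,0,0]],
  [0.4,[0,0,0],[0,0,0]],
])

```text
t: 13.7
ee_pos: [669.5, 153.8, 173.5]
orientation: [0.044, 3.135, 0.002]
ft_force: [0.8, -0.0, 0.0]
width: 61.4
grasp_force: 0.0
```

>>> jog_arm([
  [0.4,[0.32,-0.201,-0.05],[0,0,0.114]],
  [0.4,[0.301,-0.229,-0.05],[0,0,0.114]],
  [0.4,[0.279,-0.255,-0.05],[0,0,0.114]],
  [0.4,[0.255,-0.279,-0.05],[0,0,0.114]],
  [0.4,[0.229,-0.301,-0.05],[0,0,0.114]],
  [0.4,[0.202,-0.32,-0.049],[0,0,0.114]],
  [0.4,[0.172,-0.336,-0.05],[0,0,0.114]],
  [0.4,[0,0,0],[0,0,0]],
  [0.4,[0,0,0],[0,0,0]],
  [0.4,[0,0,0],[0,0,0]],
])

```text
t: 14.7
ee_pos: [440.2, 19.1, 204.2]
orientation: [1.008, 2.975, 0.001]
ft_force: [0.3, -0.3, 0.1]
width: 61.4
grasp_force: 0.0
```

```bash
python3 - <<'E'
from h import *
d=get_image("top");q=cloud(d);upright(q,"e",154);upright(q,"d",128)
o,d,p=wrist();print(o["ee_pos"],o["width"]);stack(p)
plan([(439.8,19,82,52.5,0.4,40)])
E
```

```text
in bay e 79 [611.4 258.5] [31.8 32.7] 1.0 157.95195735280709
in bay d 89 [668.6 155.7] [41.1 41.4] -0.8 132.5933382688845
[440.23307898  19.167127   204.13051298] 61.700293832497266
c 642 [439.1  18.8] [49.  49.3] -37.5 102.34988271789705
b 556 [440.  19.] [57.5 58. ] -37.7 76.40027342110295
a 451 [440.   19.1] [66.1 66. ] -37.5 50.39640466488913
# (439.8, 19, 82, 52.5, 0.4, 40) rows 4
[0.4, [0.0, -0.001, 0.305], [0.0, 0.0, 0.0]]
[0.4, [0.0, -0.001, 0.305], [0.0, 0.0, 0.0]]
[0.4, [0.001, -0.001, 0.305], [0.0, 0.0, 0.001]]
[0.4, [0.0, -0.001, 0.305], [0.0, 0.0, 0.0]]
```

>>> jog_arm([
  [0.4,[0,0,0.305],[0,0,0]],
  [0.4,[0,0,0.305],[0,0,0]],
  [0.4,[0,0,0.305],[0,0,0]],
  [0.4,[0,0,0.305],[0,0,0]],
  [0.4,[0,0,0],[0,0,0]],
  [0.4,[0,0,0],[0,0,0]],
  [-1,[0,0,0],[0,0,0]],
  [-1,[0,0,0],[0,0,0]],
  [-1,[0,0,0],[0,0,0]],
  [-1,[0,0,0],[0,0,0]],
])

```text
t: 15.8
ee_pos: [440.4, 18.8, 83.6]
orientation: [1.009, 2.972, 0.002]
ft_force: [-1.2, -0.3, 8.3]
width: 48.6
grasp_force: 30.0
```

```bash
python3 - <<'E'
from h import *
o=get_obs();print(o["ee_pos"],o["width"],o["grasp_force"],o["ft_force"])
E
```

```text
[440.39583058  18.83087281  83.55920978] 48.57553064562764 29.997113049030304 [-1.16705106 -0.32944742  8.2698855 ]
```

>>> jog_arm([
  [-1,[0,0,-0.15],[0,0,0]],
  [-1,[0,0,-0.15],[0,0,0]],
  [-1,[0,0,-0.15],[0,0,0]],
  [-1,[0,0,-0.15],[0,0,0]],
  [-1,[0,0,-0.22],[0,0,0]],
  [-1,[0,0,-0.22],[0,0,0]],
  [-1,[0,0,0],[0,0,0]],
  [-1,[0,0,0],[0,0,0]],
])

```text
t: 16.6
ee_pos: [439.1, 18.8, 186.3]
orientation: [1.01, 2.974, 0.001]
ft_force: [-0.4, -0.4, -2.7]
width: 48.9
grasp_force: 30.0
```

```bash
python3 - <<'E'
from h import *
o,d,p=wrist();print(o["ee_pos"],o["width"],o["grasp_force"],o["ft_force"]);stack(p)
plan([(527.6,346.2,188,11.7,-1,42)])
E
```

```text
[439.07636082  18.80107047 186.2854826 ] 48.921742403953 29.992590844631195 [-0.38144365 -0.38956616 -2.74034803]
e 469 [436.7  19.6] [48.4 47.4] -37.6 154.33662780885808
d 302 [436.6  19.6] [48.1 47. ] -37.7 128.00172189527163
c 80 [436.5  19. ] [47.2 46.8] -37.5 104.75976505307699
b 281 [419.9  33.3] [57.4 12.9] -40.7 76.31988002032304
a 320 [423.9  31.3] [66.3 27.2] -38.8 50.667398000574934
# (527.6, 346.2, 188, 11.7, -1, 42) rows 9
[-1, [0.143, 0.349, -0.003], [0.0, 0.0, 0.101]]
[-1, [0.17, 0.336, -0.003], [0.0, 0.0, 0.101]]
[-1, [0.196, 0.322, -0.003], [0.0, 0.0, 0.101]]
[-1, [0.221, 0.305, -0.003], [0.0, 0.0, 0.101]]
[-1, [0.245, 0.287, -0.002], [0.0, 0.0, 0.1]]
[-1, [0.267, 0.267, -0.003], [0.0, 0.0, 0.101]]
[-1, [0.287, 0.245, -0.002], [0.0, 0.0, 0.1]]
[-1, [0.305, 0.221, -0.003], [0.0, 0.0, 0.101]]
[-1, [0.321, 0.196, -0.002], [-0.001, 0.0, 0.1]]
```

>>> jog_arm([
  [-1,[0.143,0.349,0],[0,0,0.101]],
  [-1,[0.17,0.336,0],[0,0,0.101]],
  [-1,[0.196,0.322,0],[0,0,0.101]],
  [-1,[0.221,0.305,0],[0,0,0.101]],
  [-1,[0.245,0.287,0],[0,0,0.1]],
  [-1,[0.267,0.267,0],[0,0,0.101]],
  [-1,[0.287,0.245,0],[0,0,0.1]],
  [-1,[0.305,0.221,0],[0,0,0.101]],
  [-1,[0.321,0.196,0],[0,0,0.1]],
  [-1,[0,0,0],[0,0,0]],
])

```text
t: 17.65
ee_pos: [528.5, 349.9, 184.2]
orientation: [-1.981, -2.437, -0.0]
ft_force: [-0.0, -0.4, -2.2]
width: 48.6
grasp_force: 30.0
```

>>> jog_arm([
  [-1,[0,0,0],[0,0,0]],
  [-1,[0,0,0.2],[0,0,0]],
  [-1,[0,0,0.2],[0,0,0]],
  [-1,[0,0,0.2],[0,0,0]],
  [-1,[0,0,0.1],[0,0,0]],
  [-1,[0,0,0],[0,0,0]],
  [-1,[0,0,0],[0,0,0]],
  [-1,[0,0,0],[0,0,0]],
])

```text
t: 18.45
ee_pos: [528.8, 346.3, 117.3]
orientation: [1.983, 2.436, 0.002]
ft_force: [-0.3, 0.5, -1.8]
width: 48.7
grasp_force: 30.0
```

```bash
python3 - <<'E'
from h import *
o,d,p=wrist();print(o["ee_pos"],o["orientation"],o["width"],o["grasp_force"],o["ft_force"]);bays(p,"bc")
plan([(527.6,346.2,88,11.7,-1,20),(527.6,346.2,150,11.7,.6,35),(440,19,180,52.5,0.6,42)])
E
```

```text
[528.82294216 346.29663965 117.30754842] [1.98276451e+00 2.43613059e+00 2.38554817e-03] 48.74491641584578 29.99242812395096 [-0.34030356  0.49704933 -1.8030075 ]
b 1924 [416.8 404.6] [75.7 76. ] -12.1
c 615 [526.7 347.7] [66.8 64.2] 12.0
# (527.6, 346.2, 88, 11.7, -1, 20) rows 2
[-1, [0.0, -0.006, 0.147], [0.001, 0.0, 0.0]]
[-1, [0.0, -0.007, 0.147], [0.001, -0.001, 0.0]]
# (527.6, 346.2, 150, 11.7, 0.6, 35) rows 2
[0.6, [0.0, 0.0, -0.31], [0.0, 0.0, 0.0]]
[0.6, [0.0, 0.001, -0.31], [0.0, 0.0, 0.0]]
# (440, 19, 180, 52.5, 0.6, 42) rows 9
[0.6, [-0.336, -0.169, -0.033], [0.0, 0.0, -0.101]]
[0.6, [-0.322, -0.195, -0.033], [0.0, 0.0, -0.101]]
[0.6, [-0.305, -0.22, -0.033], [0.0, 0.0, -0.101]]
[0.6, [-0.287, -0.244, -0.033], [0.0, 0.0, -0.101]]
[0.6, [-0.267, -0.266, -0.034], [0.0, 0.0, -0.1]]
[0.6, [-0.245, -0.286, -0.033], [0.0, 0.0, -0.101]]
[0.6, [-0.221, -0.304, -0.034], [0.0, 0.0, -0.1]]
[0.6, [-0.197, -0.321, -0.033], [0.0, 0.0, -0.101]]
[0.6, [-0.171, -0.335, -0.034], [0.0, 0.0, -0.1]]
```

>>> jog_arm([
  [-1,[0,-0.006,0.147],[0,0,0]],
  [-1,[0,-0.006,0.14],[0,0,0]],
  [-1,[0,0,0],[0,0,0]],
  [-1,[0,0,0],[0,0,0]],
  [-1,[0,0,0],[0,0,0]],
])

```text
t: 19.0
ee_pos: [526.5, 345.6, 86.7]
orientation: [-1.983, -2.436, 0.002]
ft_force: [-0.1, 1.0, -1.6]
width: 48.8
grasp_force: 30.0
```

>>> jog_arm([
  [0.6,[0,0,0],[0,0,0]],
  [0.6,[0,0,0],[0,0,0]],
  [0.6,[0,0,0],[0,0,0]],
  [0.6,[0,0,0],[0,0,0]],
  [0.6,[0,0,-0.31],[0,0,0]],
  [0.6,[0,0,-0.31],[0,0,0]],
  [0.6,[0,0,0],[0,0,0]],
])

```text
t: 19.7
ee_pos: [529.5, 347.5, 154.0]
orientation: [1.981, 2.435, 0.011]
ft_force: [0.4, 0.2, -0.5]
width: 70.2
grasp_force: 0.0
```

>>> jog_arm([
  [0.6,[-0.336,-0.169,-0.033],[0,0,-0.101]],
  [0.6,[-0.322,-0.195,-0.033],[0,0,-0.101]],
  [0.6,[-0.305,-0.22,-0.033],[0,0,-0.101]],
  [0.6,[-0.287,-0.244,-0.033],[0,0,-0.101]],
  [0.6,[-0.267,-0.266,-0.034],[0,0,-0.1]],
  [0.6,[-0.245,-0.286,-0.033],[0,0,-0.101]],
  [0.6,[-0.221,-0.304,-0.034],[0,0,-0.1]],
  [0.6,[-0.197,-0.321,-0.033],[0,0,-0.101]],
  [0.6,[-0.171,-0.335,-0.034],[0,0,-0.1]],
  [0.6,[0,0,0],[0,0,0]],
])

```text
t: 20.7
ee_pos: [437.9, 15.8, 179.4]
orientation: [-1.012, -2.973, 0.001]
ft_force: [0.9, 0.8, -0.3]
width: 70.4
grasp_force: 0.0
```

>>> jog_arm([
  [0.6,[0,0,0],[0,0,0]],
  [0.6,[0,0,0],[0,0,0]],
])

```text
t: 20.9
ee_pos: [439.6, 19.3, 179.4]
orientation: [-1.011, -2.974, -0.0]
ft_force: [-0.2, -0.2, 0.2]
width: 70.6
grasp_force: 0.0
```

```bash
python3 - <<'E'
from h import *
d=get_image("top");q=cloud(d);upright(q,"e",154);upright(q,"d",128);upright(q,"c",102)
o,d,p=wrist();print(o["ee_pos"],o["width"]);stack(p)
plan([(439.8,19,57,52.5,0.6,40)])
E
```

```text
in bay e 75 [611.  258.4] [31.3 33.1] 0.8 158.2365252470197
in bay d 89 [668.3 155.9] [41. 41.] -2.1 132.4333955692074
in bay c 110 [527.6 349.3] [49.4 49.8] 11.5 106.84536838640133
[439.64220263  19.50751429 179.36630663] 70.3993587558757
b 796 [438.8  18.8] [57.5 58.2] -38.0 76.41259342622422
a 557 [439.5  19.3] [66.1 65. ] -37.7 50.52167192781553
# (439.8, 19, 57, 52.5, 0.6, 40) rows 4
[0.6, [-0.001, -0.001, 0.306], [0.0, 0.0, 0.0]]
[0.6, [-0.001, -0.001, 0.306], [0.0, 0.0, 0.0]]
[0.6, [-0.002, -0.001, 0.306], [0.0, 0.0, 0.001]]
[0.6, [-0.001, -0.001, 0.305], [0.0, 0.0, 0.0]]
```

>>> jog_arm([
  [0.6,[0,0,0.306],[0,0,0]],
  [0.6,[0,0,0.306],[0,0,0]],
  [0.6,[0,0,0.306],[0,0,0]],
  [0.6,[0,0,0.305],[0,0,0]],
  [0.6,[0,0,0],[0,0,0]],
  [0.6,[0,0,0],[0,0,0]],
  [-1,[0,0,0],[0,0,0]],
  [-1,[0,0,0],[0,0,0]],
  [-1,[0,0,0],[0,0,0]],
  [-1,[0,0,0],[0,0,0]],
])

```text
t: 22.0
ee_pos: [440.5, 18.8, 58.6]
orientation: [1.009, 2.972, 0.002]
ft_force: [-0.8, 1.2, 8.4]
width: 57.6
grasp_force: 30.0
```

```bash
python3 - <<'E'
from h import *
o=get_obs();print(o["ee_pos"],o["width"],o["grasp_force"],o["ft_force"])
E
```

```text
[440.50744115  18.81646213  58.60738939] 57.55994975816864 29.997272193431854 [-0.77121834  1.19893998  8.41360854]
```

>>> jog_arm([
  [-1,[0,0,-0.15],[0,0,0]],
  [-1,[0,0,-0.15],[0,0,0]],
  [-1,[0,0,-0.15],[0,0,0]],
  [-1,[0,0,-0.15],[0,0,0]],
  [-1,[0,0,-0.22],[0,0,0]],
  [-1,[0,0,-0.22],[0,0,0]],
  [-1,[0,0,0],[0,0,0]],
  [-1,[0,0,0],[0,0,0]],
])

```text
t: 22.8
ee_pos: [439.4, 18.7, 161.4]
orientation: [1.01, 2.974, 0.001]
ft_force: [-0.9, -0.5, -3.1]
width: 57.2
grasp_force: 30.0
```

```bash
python3 - <<'E'
from h import *
o,d,p=wrist();print(o["ee_pos"],o["width"],o["grasp_force"],o["ft_force"]);stack(p)
plan([(417.5,404.8,161,77.9,-1,43)])
E
```

```text
[439.38132486  18.66937609 161.41065564] 57.16112683121684 29.993757605552673 [-0.85093635 -0.45230845 -3.1229339 ]
e 860 [436.6  19.6] [57.4 55.8] -37.5 154.08378770658769
d 591 [436.7  19.6] [57.4 55.9] -37.5 128.06795464380826
c 128 [436.9  19.7] [56.9 55.4] -37.5 104.71244721795335
a 599 [438.8  19.2] [65.8 65.8] -37.5 50.23587350847524
# (417.5, 404.8, 161, 77.9, -1, 43) rows 9
[-1, [0.28, 0.326, 0.0], [0.0, 0.0, -0.063]]
[-1, [0.264, 0.339, 0.0], [0.0, 0.0, -0.063]]
[-1, [0.246, 0.352, 0.0], [0.0, 0.0, -0.063]]
[-1, [0.229, 0.364, 0.0], [0.0, 0.0, -0.063]]
[-1, [0.21, 0.375, 0.0], [0.0, 0.0, -0.063]]
[-1, [0.192, 0.384, -0.001], [0.0, 0.0, -0.062]]
[-1, [0.173, 0.393, 0.0], [0.0, 0.0, -0.063]]
[-1, [0.153, 0.402, -0.001], [0.0, 0.0, -0.062]]
[-1, [0.133, 0.409, 0.0], [0.0, -0.001, -0.063]]
```

>>> jog_arm([
  [-1,[0.28,0.326,0],[0,0,-0.063]],
  [-1,[0.264,0.339,0],[0,0,-0.063]],
  [-1,[0.246,0.352,0],[0,0,-0.063]],
  [-1,[0.229,0.364,0],[0,0,-0.063]],
  [-1,[0.21,0.375,0],[0,0,-0.063]],
  [-1,[0.192,0.384,0],[0,0,-0.062]],
  [-1,[0.173,0.393,0],[0,0,-0.063]],
  [-1,[0.153,0.402,0],[0,0,-0.062]],
  [-1,[0.133,0.409,0],[0,0,-0.063]],
  [-1,[0,0,0],[0,0,0]],
])

```text
t: 23.85
ee_pos: [417.5, 409.2, 159.7]
orientation: [-0.323, -3.125, -0.002]
ft_force: [-0.7, 0.3, -2.4]
width: 57.4
grasp_force: 30.0
```

>>> jog_arm([
  [-1,[0,0,0],[0,0,0]],
  [-1,[0,0,0.2],[0,0,0]],
  [-1,[0,0,0.2],[0,0,0]],
  [-1,[0,0,0.2],[0,0,0]],
  [-1,[0,0,0.1],[0,0,0]],
  [-1,[0,0,0],[0,0,0]],
  [-1,[0,0,0],[0,0,0]],
  [-1,[0,0,0],[0,0,0]],
])

```text
t: 24.65
ee_pos: [418.7, 405.0, 92.2]
orientation: [0.331, 3.123, 0.002]
ft_force: [-0.7, -0.1, -2.3]
width: 57.1
grasp_force: 30.0
```

```bash
python3 - <<'E'
from h import *
o,d,p=wrist();print(o["ee_pos"],o["orientation"],o["width"],o["grasp_force"],o["ft_force"]);bays(p,"b")
plan([(417.3,404.9,62.5,77.9,-1,20),(417.3,404.9,110,77.9,.85,35),(440,19,155,52.5,0.85,43)])
E
```

```text
[418.68178623 405.03553525  92.16699898] [3.31214160e-01 3.12312712e+00 1.63362403e-03] 57.14918984965689 29.99385952949524 [-0.69829508 -0.13810712 -2.27210557]
b 942 [415.3 405.5] [75.3 72.7] -12.1
# (417.3, 404.9, 62.5, 77.9, -1, 20) rows 2
[-1, [0.007, -0.003, 0.149], [0.001, 0.001, 0.0]]
[-1, [0.006, -0.003, 0.149], [0.001, 0.0, 0.0]]
# (417.3, 404.9, 110, 77.9, 0.85, 35) rows 2
[0.85, [0.0, 0.0, -0.238], [0.0, 0.0, 0.0]]
[0.85, [0.0, 0.0, -0.237], [0.0, 0.0, 0.0]]
# (440, 19, 155, 52.5, 0.85, 43) rows 10
[0.85, [-0.103, -0.373, -0.045], [0.0, 0.0, 0.056]]
[0.85, [-0.119, -0.368, -0.045], [0.0, 0.0, 0.056]]
[0.85, [-0.136, -0.362, -0.045], [0.0, 0.0, 0.057]]
[0.85, [-0.152, -0.356, -0.045], [0.0, 0.0, 0.056]]
[0.85, [-0.167, -0.348, -0.045], [0.0, 0.0, 0.057]]
[0.85, [-0.182, -0.341, -0.045], [0.0, 0.0, 0.056]]
[0.85, [-0.197, -0.332, -0.045], [0.0, 0.0, 0.057]]
[0.85, [-0.212, -0.323, -0.045], [0.0, 0.0, 0.056]]
[0.85, [-0.226, -0.314, -0.045], [0.0, 0.0, 0.057]]
[0.85, [-0.24, -0.303, -0.044], [0.0, 0.0, 0.056]]
```

>>> jog_arm([
  [-1,[0.007,-0.003,0.149],[0,0,0]],
  [-1,[0.006,-0.003,0.145],[0,0,0]],
  [-1,[0,0,0],[0,0,0]],
  [-1,[0,0,0],[0,0,0]],
  [-1,[0,0,0],[0,0,0]],
])

```text
t: 25.2
ee_pos: [416.2, 404.2, 61.0]
orientation: [-0.33, -3.123, 0.002]
ft_force: [-0.5, 0.1, -2.2]
width: 57.4
grasp_force: 30.0
```

>>> jog_arm([
  [0.85,[0,0,0],[0,0,0]],
  [0.85,[0,0,0],[0,0,0]],
  [0.85,[0,0,0],[0,0,0]],
  [0.85,[0,0,0],[0,0,0]],
  [0.85,[0,0,-0.3],[0,0,0]],
  [0.85,[0,0,-0.3],[0,0,0]],
  [0.85,[0,0,0],[0,0,0]],
])

```text
t: 25.9
ee_pos: [418.7, 406.4, 125.7]
orientation: [0.33, 3.12, 0.008]
ft_force: [0.3, 0.9, 0.7]
width: 81.5
grasp_force: 0.0
```

>>> jog_arm([
  [0.85,[-0.103,-0.373,-0.045],[0,0,0.056]],
  [0.85,[-0.119,-0.368,-0.045],[0,0,0.056]],
  [0.85,[-0.136,-0.362,-0.045],[0,0,0.057]],
  [0.85,[-0.152,-0.356,-0.045],[0,0,0.056]],
  [0.85,[-0.167,-0.348,-0.045],[0,0,0.057]],
  [0.85,[-0.182,-0.341,-0.045],[0,0,0.056]],
  [0.85,[-0.197,-0.332,-0.045],[0,0,0.057]],
  [0.85,[-0.212,-0.323,-0.045],[0,0,0.056]],
  [0.85,[-0.226,-0.314,-0.045],[0,0,0.057]],
  [0.85,[-0.24,-0.303,-0.044],[0,0,0.056]],
])

```text
t: 26.9
ee_pos: [439.2, 17.1, 166.6]
orientation: [-1.011, -2.974, 0.0]
ft_force: [0.6, -0.3, 0.2]
width: 81.3
grasp_force: 0.0
```

>>> jog_arm([
  [1,[0,0,0],[0,0,0]],
  [1,[0,0,0],[0,0,0]],
  [1,[0,0,0],[0,0,0]],
])

```text
t: 27.2
ee_pos: [439.3, 19.3, 166.4]
orientation: [-1.008, -2.975, 0.0]
ft_force: [0.1, 0.1, -0.7]
width: 87.7
grasp_force: 0.0
```

```bash
python3 - <<'E'
from h import *
d=get_image("top");q=cloud(d);upright(q,"e",154);upright(q,"d",128);upright(q,"c",102);upright(q,"b",76)
o,d,p=wrist();print(o["ee_pos"],o["width"]);stack(p,ks="a")
z=p[...,2];m=(abs(z-50)<4)&(abs(p[...,0]-440)<100)&(abs(p[...,1]-19)<100);print(m.sum(),rect(p[m][:,:2]))
plan([(439.8,19,30,52.5,1,32)])
E
```

```text
in bay e 79 [611.2 258.2] [31.5 32.4] 1.1 158.26050983759797
in bay d 86 [668.3 156. ] [40.5 41.2] -1.5 132.85106796700404
in bay c 107 [527.4 349.3] [50.2 50.2] 12.4 106.47937693395147
in bay b 124 [416.2 406.7] [59.4 57.4] -12.9 80.63899472807952
[439.25624298  19.56447267 166.42523815] 88.04882014564936
a 846 [439.2  19. ] [66.3 66.4] -37.6 50.337505901884875
946 (array([430.1,  25.9]), array([ 66.2, 235.4]), -37.2)
# (439.8, 19, 30, 52.5, 1, 32) rows 5
[1, [-0.002, 0.0, 0.273], [0.0, 0.0, 0.001]]
[1, [-0.002, 0.0, 0.273], [0.0, 0.0, 0.001]]
[1, [-0.002, -0.001, 0.273], [0.0, 0.0, 0.0]]
[1, [-0.001, 0.0, 0.273], [0.0, 0.0, 0.001]]
[1, [-0.002, -0.001, 0.273], [0.0, -0.001, 0.0]]
```

>>> jog_arm([
  [1,[0,0,0.28],[0,0,0]],
  [1,[0,0,0.28],[0,0,0]],
  [1,[0,0,0.28],[0,0,0]],
  [1,[0,0,0.28],[0,0,0]],
  [1,[0,0,0.26],[0,0,0]],
  [1,[0,0,0],[0,0,0]],
  [1,[0,0,0],[0,0,0]],
  [-1,[0,0,0],[0,0,0]],
  [-1,[0,0,0],[0,0,0]],
  [-1,[0,0,0],[0,0,0]],
])

```text
t: 28.3
ee_pos: [440.3, 18.7, 29.8]
orientation: [1.008, 2.973, 0.001]
ft_force: [-0.2, -0.1, 0.8]
width: 67.4
grasp_force: 0.0
```

>>> jog_arm([
  [-1,[0,0,0],[0,0,0]],
  [-1,[0,0,0],[0,0,0]],
])

```text
t: 28.5
ee_pos: [440.3, 18.7, 29.7]
orientation: [1.009, 2.974, 0.001]
ft_force: [-1.4, 0.4, 8.2]
width: 66.0
grasp_force: 30.0
```

```bash
python3 - <<'E'
from h import *
o=get_obs();print(o["ee_pos"],o["width"],o["grasp_force"],o["ft_force"])
x,y,z=o["ee_pos"]
plan([(x,y,z+150,52.5,-1,30),(676.9,28,z+150,79.2,-1,40)])
E
```

```text
[440.29885841  18.73989035  29.72594255] 66.01206975705831 30.000606179237366 [-1.35180439  0.42269032  8.19929452]
# (np.float64(440.2988584121777), np.float64(18.739890353156692), np.float64(179.72594255437687), 52.5, -1, 30) rows 5
[-1, [0.0, 0.0, -0.3], [0.0, 0.0, 0.0]]
[-1, [-0.001, 0.0, -0.3], [0.0, 0.0, 0.0]]
[-1, [0.0, 0.001, -0.3], [0.001, 0.001, 0.0]]
[-1, [0.0, 0.0, -0.3], [0.0, 0.0, 0.0]]
[-1, [-0.001, 0.0, -0.3], [0.001, 0.001, 0.001]]
# (676.9, 28, np.float64(179.72594255437687), 79.2, -1, 40) rows 6
[-1, [-0.303, 0.252, 0.0], [0.0, 0.0, -0.099]]
[-1, [-0.322, 0.228, 0.0], [0.0, 0.0, -0.099]]
[-1, [-0.339, 0.203, 0.0], [0.0, 0.0, -0.099]]
[-1, [-0.353, 0.176, 0.0], [0.0, 0.0, -0.099]]
[-1, [-0.366, 0.147, 0.0], [0.0, 0.0, -0.099]]
[-1, [-0.377, 0.119, -0.001], [0.0, 0.0, -0.099]]
```

>>> jog_arm([
  [-1,[0,0,-0.15],[0,0,0]],
  [-1,[0,0,-0.3],[0,0,0]],
  [-1,[0,0,-0.3],[0,0,0]],
  [-1,[0,0,-0.3],[0,0,0]],
  [-1,[0,0,-0.3],[0,0,0]],
  [-1,[0,0,-0.15],[0,0,0]],
  [-1,[0,0,0],[0,0,0]],
  [-1,[0,0,0],[0,0,0]],
])

```text
t: 29.3
ee_pos: [439.1, 18.6, 178.5]
orientation: [1.009, 2.975, -0.0]
ft_force: [-0.2, 0.8, -2.4]
width: 66.0
grasp_force: 30.0
```

>>> jog_arm([
  [-1,[-0.303,0.252,0],[0,0,-0.099]],
  [-1,[-0.322,0.228,0],[0,0,-0.099]],
  [-1,[-0.339,0.203,0],[0,0,-0.099]],
  [-1,[-0.353,0.176,0],[0,0,-0.099]],
  [-1,[-0.366,0.147,0],[0,0,-0.099]],
  [-1,[-0.377,0.119,0],[0,0,-0.099]],
  [-1,[0,0,0],[0,0,0]],
  [-1,[0,0,0],[0,0,0]],
  [-1,[0,0,0],[0,0,0]],
])

```text
t: 30.2
ee_pos: [674.1, 28.2, 176.8]
orientation: [-0.294, -3.124, 0.001]
ft_force: [-0.1, -0.7, -2.4]
width: 65.6
grasp_force: 30.0
```

```bash
python3 - <<'E'
from h import *
o,d,p=wrist();print(o["ee_pos"],o["orientation"],o["width"],o["grasp_force"],o["ft_force"]);bays(p,"ad")
plan([(676.9,28,70,79.2,-1,37)])
E
```

```text
[674.13913221  28.16595946 176.83800819] [-2.94414069e-01 -3.12378145e+00  7.61196622e-04] 65.60149345629809 29.99687969684601 [-0.12927657 -0.67425555 -2.36511277]
a 888 [676.6  27.7] [84.1 83.9] -10.8
d 676 [667.4 152.8] [58.4 58.6] -1.4
# (676.9, 28, 70, 79.2, -1, 37) rows 3
[-1, [-0.01, 0.001, 0.358], [0.0, -0.001, 0.0]]
[-1, [-0.009, 0.001, 0.358], [0.0, -0.001, 0.0]]
[-1, [-0.009, 0.002, 0.359], [-0.001, -0.002, 0.001]]
```

>>> jog_arm([
  [-1,[-0.005,0,0.36],[0,0,0]],
  [-1,[-0.005,0,0.36],[0,0,0]],
  [-1,[0,0,0.36],[0,0,0]],
  [-1,[0,0,0],[0,0,0]],
  [-1,[0,0,0],[0,0,0]],
  [-1,[0,0,0],[0,0,0]],
  [-1,[0,0,0],[0,0,0]],
])

```text
t: 30.95
ee_pos: [678.6, 28.1, 73.3]
orientation: [0.294, 3.124, 0.001]
ft_force: [-0.8, -0.1, -3.1]
width: 65.7
grasp_force: 30.0
```

```bash
python3 - <<'E'
from h import *
o=get_obs();print(o["ee_pos"],o["orientation"],o["width"],o["grasp_force"],o["ft_force"])
plan([(676.8,28,33.8,79.2,-1,20)])
E
```

```text
[678.61012147  28.12129225  73.30754642] [2.93568433e-01 3.12406100e+00 7.30636363e-04] 65.66523503805048 29.996805489063263 [-0.8011751  -0.05052723 -3.08941641]
# (676.8, 28, 33.8, 79.2, -1, 20) rows 2
[-1, [0.01, -0.002, 0.198], [0.001, 0.002, 0.001]]
[-1, [0.009, -0.003, 0.197], [0.0, 0.003, 0.0]]
```

>>> jog_arm([
  [-1,[0.01,-0.002,0.198],[0,0,0]],
  [-1,[0.009,-0.003,0.19],[0,0,0]],
  [-1,[0,0,0],[0,0,0]],
  [-1,[0,0,0],[0,0,0]],
  [-1,[0,0,0],[0,0,0]],
])

```text
t: 31.45
ee_pos: [675.8, 27.9, 33.2]
orientation: [0.294, 3.126, 0.0]
ft_force: [-0.1, 0.3, -2.9]
width: 65.3
grasp_force: 30.0
```

>>> jog_arm([
  [1,[0,0,0],[0,0,0]],
  [1,[0,0,0],[0,0,0]],
  [1,[0,0,0],[0,0,0]],
  [1,[0,0,0],[0,0,0]],
  [1,[0,0,-0.3],[0,0,0]],
  [1,[0,0,-0.4],[0,0,0]],
  [1,[0,0,-0.4],[0,0,0]],
  [1,[0,0,-0.4],[0,0,0]],
  [1,[0,0,-0.3],[0,0,0]],
  [1,[0,0,0],[0,0,0]],
])

```text
t: 32.45
ee_pos: [678.1, 28.0, 217.6]
orientation: [0.293, 3.119, 0.002]
ft_force: [1.4, -0.2, -0.3]
width: 87.7
grasp_force: 0.0
```

```bash
python3 - <<'E'
from h import *
d=get_image("top");q=cloud(d)
for k,h in zip("edcba",(154,128,102,76,50)): upright(q,k,h)
z=q[...,2];m=(abs(z-93)<6)&(np.hypot(q[...,0]-588,q[...,1]+174)<120);print("bar",m.sum(),rect(q[m][:,:2]))
o=get_obs();print(o["ee_pos"])
plan([(585,-120,280,78.7,1,45)])
E
```

```text
in bay e 75 [611.  258.1] [31.5 32.8] 1.0 158.72374622487837
in bay d 62 [668.  160.6] [41.2 31.2] 2.4 132.59384547587467
in bay c 113 [527.6 349.6] [49.6 50.8] 12.0 106.53316864453564
in bay b 124 [416.3 407.1] [59.6 57.5] -12.6 80.29083084686522
in bay a 0 nan
bar 260 (array([ 600.3, -197.8]), array([ 15.1, 133.3]), -12.1)
[676.58028001  27.9636336  214.70472065]
# (585, -120, 280, 78.7, 1, 45) rows 5
[1, [0.124, -0.325, -0.132], [0.0, 0.001, 0.003]]
[1, [0.124, -0.325, -0.131], [0.0, 0.001, 0.002]]
[1, [0.123, -0.325, -0.131], [0.0, 0.001, 0.003]]
[1, [0.122, -0.325, -0.131], [0.001, 0.002, 0.002]]
[1, [0.123, -0.326, -0.131], [0.0, 0.001, 0.003]]
  return _methods._mean(a, axis=axis, dtype=dtype,
  ret = ret.dtype.type(ret / rcount)
```

>>> jog_arm([
  [1,[0.115,-0.41,-0.1],[0,0,0]],
  [1,[0.115,-0.41,-0.1],[0,0,0]],
  [1,[0.115,-0.41,-0.1],[0,0,0]],
  [1,[0.115,-0.41,-0.1],[0,0,0]],
  [1,[0.115,-0.41,-0.1],[0,0,0]],
  [1,[0,0,0],[0,0,0]],
  [1,[0,0,0],[0,0,0]],
  [1,[0,0,0],[0,0,0]],
])

```text
t: 33.3
ee_pos: [580.3, -161.9, 260.6]
orientation: [-0.293, -3.126, -0.001]
ft_force: [0.1, 1.2, 0.3]
width: 87.6
grasp_force: 0.0
```

```bash
python3 - <<'E'
from h import *
q=cloud(get_image("top"));upright(q,"a",50)
o,d,p=wrist();print(o["ee_pos"],o["orientation"]);z=p[...,2]
near=np.hypot(p[...,0]-590,p[...,1]+190)<150
for nm,lo,hi in (("bar",90,100),("walls",26,32),("floor",4.5,9),("mat",2,4.4),("blanks",30.5,38)):
    m=near&(z>lo)&(z<hi);print(nm,m.sum(),rect(p[m][:,:2]),np.median(z[m]))
print(np.histogram(z[near],bins=np.arange(-4,110,4)))
np.savez("wt.npz",p=p,img=d["image"]);cv2.imwrite("pics/w3.png",d["image"])
E
```

```text
in bay a 115 [676.5  30.7] [65.8 66.6] -10.9 54.61402392575815
[ 580.53843772 -161.58805329  260.77589723] [-2.91909802e-01 -3.12626414e+00 -9.88570687e-04]
bar 1527 (array([ 600.9, -188.4]), array([112., 285.]), 38.0) 96.41542881813908
walls 818 (array([ 567., -219.]), array([220. , 276.7]), 42.0) 29.43490134104357
floor 5188 (array([ 611.3, -191.4]), array([275.5, 231.6]), -7.8) 6.544468823298715
mat 3572 (array([ 589.1, -188.3]), array([297. , 293.2]), 30.8) 3.198562231707683
blanks 1349 (array([ 624.1, -200.1]), array([271.9, 221.2]), -12.8) 34.44886687950958
(array([ 3664, 15734,  5597,   407,   211,   224,   220,   259,   692,
        1145,   139,    95,   155,    75,    80,    88,    91,   114,
          70,    81,    71,    71,    83,   104,   478,   982,   132,
         105]), array([ -4,   0,   4,   8,  12,  16,  20,  24,  28,  32,  36,  40,  44,
        48,  52,  56,  60,  64,  68,  72,  76,  80,  84,  88,  92,  96,
       100, 104, 108]))
```

View pics/w3.png

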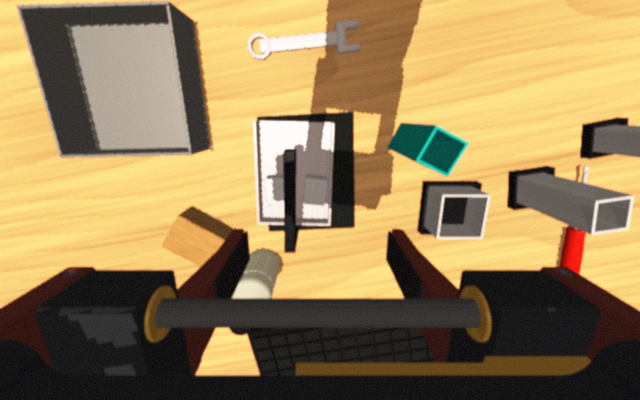

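```bash
python3 - <<'E'
from h import *
f=np.load("wt.npz");p=f["p"];g=f["img"].max(-1);z=p[...,2]
def comp(m,name,seed):
    k,l,s,c=cv2.connectedComponentsWithStats(m.astype(np.uint8))
    for i in range(1,k):
        if s[i,4]>25 : print(name,np.round(c[i]),s[i,4],rect(p[l==i][:,:2]),cv2.minAreaRect(p[l==i][:,:2].astype(np.float32)),np.median(z[l==i]))
near=np.hypot(p[...,0]-590,p[...,1]+190)<125
comp(near&(z>86)&(z<100),"bar",0)
comp(near&(z>0.5)&(z<6)&(g<50),"mat",0)
comp(near&(z>2)&(z<40)&(g>110),"tray",0)
comp(near&(z>30.5)&(z<40),"hi",0)
m=near&(z>24)&(z<32);comp(m,"wall",0)
b=f["img"][100:260,230:380];cv2.imwrite("pics/c3.png",cv2.resize(b,(600,640)[:2] if 0 else (560,597),interpolation=cv2.INTER_CUBIC))
E
```

```text
bar [289. 200.] 1243 (array([ 598.6, -200.9]), array([ 14.2, 132. ]), -12.0) ((598.569580078125, -200.85765075683594), (14.190608978271484, 132.0085906982422), 77.99653625488281) 96.46695256036861
mat [339. 167.] 2399 (array([ 585.8, -172.5]), array([126.8, 174.7]), -6.8) ((585.8088989257812, -172.53695678710938), (126.80885314941406, 174.73175048828125), 83.17613983154297) 3.6733467620658757
mat [276. 227.] 39 (array([ 660.6, -244.4]), array([21.4,  6.2]), -9.6) ((660.5958251953125, -244.36782836914062), (21.40428924560547, 6.218135833740234), 80.42924499511719) 3.714589378120081
tray [294. 170.] 6876 (array([ 587.3, -201.2]), array([121.2, 179.7]), -11.9) ((587.274658203125, -201.19790649414062), (121.18494415283203, 179.66941833496094), 78.08853912353516) 7.0640211103703905
tray [353. 135.] 33 (array([ 539.1, -100.4]), array([ 1.8, 44.4]), -8.0) ((539.064697265625, -100.41380310058594), (1.7906705141067505, 44.387489318847656), 82.00056457519531) 3.3392654385997957
tray [352. 220.] 42 (array([ 669., -121.]), array([15.3, 43.9]), -32.5) ((669.0215454101562, -120.99229431152344), (1
[... 344 characters left out ...]
3.5426635742188, -227.90330505371094), (26.292097091674805, 40.19660186767578), 78.14213562011719) 34.520805259815674
hi [315. 191.] 596 (array([ 605.7, -170.8]), array([32. , 40.1]), -16.7) ((605.6714477539062, -170.79148864746094), (31.991477966308594, 40.13801574707031), 73.28372192382812) 34.59803464834452
wall [259. 182.] 389 (array([ 570.9, -248.1]), array([153.8,  37.3]), 1.8) ((570.931640625, -248.1482391357422), (153.8335723876953, 37.28325653076172), 1.764941930770874) 29.27341544626202
wall [324. 190.] 346 (array([ 596.1, -148.7]), array([ 48.5, 158.3]), -30.5) ((596.07958984375, -148.69158935546875), (48.492637634277344, 158.25531005859375), 59.533241271972656) 29.429247571629475
```

View pics/c3.png

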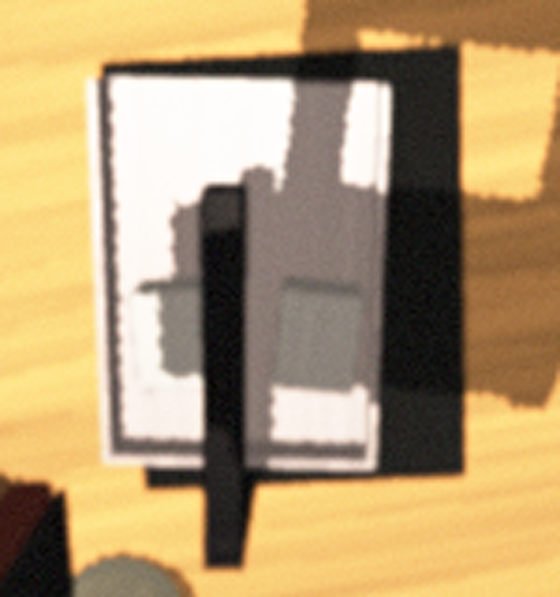

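The crop shows the tray shifted left on its mat, with the bare mat at crop (420,260), so it has been knocked. There are two blocks at crop (195,330) and (320,335), and the handle runs along (225,190)–(225,565) with its post at the +x end. Next I'll grip the handle over the tray's middle at (581,-197).

```bash
python3 - <<'E'
from h import *
o=get_obs();print(o["qpos"],o["ee_pos"])
plan([(581,-197.2,150,78,1,45),(581,-197.2,70,78,0.2,30)])
E
```

```text
[-2.91085119e-01  3.50495879e-01  1.64566551e+00  1.94270604e-04
  1.14704915e+00 -1.67621208e+00] [ 580.63931929 -161.47676699  260.93193588]
# (581, -197.2, 150, 78, 1, 45) rows 3
[1, [-0.024, -0.117, 0.37], [0.0, -0.001, 0.01]]
[1, [-0.024, -0.117, 0.37], [0.0, -0.001, 0.01]]
[1, [-0.025, -0.116, 0.369], [0.0, 0.0, 0.01]]
# (581, -197.2, 70, 78, 0.2, 30) rows 3
[0.2, [0.0, 0.0, 0.267], [0.0, 0.0, 0.0]]
[0.2, [0.0, 0.0, 0.267], [0.0, 0.0, 0.0]]
[0.2, [0.0, 0.0, 0.266], [0.0, 0.0, 0.0]]
```

>>> jog_arm([
  [1,[-0.024,-0.117,0.37],[0,0,0.01]],
  [1,[-0.024,-0.117,0.37],[0,0,0.01]],
  [1,[-0.025,-0.116,0.37],[0,0,0.01]],
  [1,[0,0,0],[0,0,0]],
  [1,[0,0,0],[0,0,0]],
  [1,[0,0,0],[0,0,0]],
])

```text
t: 34.0
ee_pos: [582.3, -198.0, 152.8]
orientation: [0.329, 3.122, -0.001]
ft_force: [0.1, -0.8, 0.1]
width: 88.1
grasp_force: 0.0
```

```bash
python3 - <<'E'
from h import *
o,d,p=wrist();print(o["ee_pos"]);z=p[...,2]
m=(np.hypot(p[...,0]-590,p[...,1]+198)<85)&(z>88)&(z<100);print(m.sum(),cv2.minAreaRect(p[m][:,:2].astype(np.float32)),np.median(z[m]))
m=(np.hypot(p[...,0]-590,p[...,1]+198)<85)&(z>31)&(z<38)
k,l,s,c=cv2.connectedComponentsWithStats(m.astype(np.uint8))
for i in range(1,k):
    if s[i,4]>40: print(np.round(c[i]),s[i,4],rect(p[l==i][:,:2]))
plan([(581,-197.2,70,78,0.2,30)])
E
```

```text
[ 582.29088616 -198.04985721  152.81448132]
2388 ((598.114501953125, -200.9605255126953), (13.996377944946289, 131.725341796875), 78.0088882446289) 96.47805698570198
[295. 209.] 1057 (array([ 593.9, -225.1]), array([32. , 39.8]), -7.7)
[347. 209.] 1072 (array([ 605.3, -170.9]), array([32.2, 39.9]), -16.5)
# (581, -197.2, 70, 78, 0.2, 30) rows 3
[0.2, [0.006, 0.002, 0.277], [0.0, 0.001, 0.0]]
[0.2, [0.006, 0.002, 0.277], [0.0, 0.002, 0.0]]
[0.2, [0.005, 0.003, 0.277], [0.0, 0.001, 0.0]]
```

>>> jog_arm([
  [0.2,[0.006,0.002,0.277],[0,0,0]],
  [0.2,[0.006,0.002,0.277],[0,0,0]],
  [0.2,[0.005,0.003,0.277],[0,0,0]],
  [0.2,[0,0,0],[0,0,0]],
  [0.2,[0,0,0],[0,0,0]],
  [-1,[0,0,0],[0,0,0]],
  [-1,[0,0,0],[0,0,0]],
  [-1,[0,0,0],[0,0,0]],
  [-1,[0,0,0],[0,0,0]],
  [-1,[0,0,0],[0,0,0]],
])

```text
t: 35.05
ee_pos: [579.5, -197.6, 68.2]
orientation: [0.331, 3.124, -0.0]
ft_force: [0.4, 0.5, 0.7]
width: 16.2
grasp_force: 1.5
```

>>> jog_arm([
  [-1,[0,0,0],[0,0,0]],
  [-1,[0,0,-0.1],[0,0,0]],
  [-1,[0,0,-0.15],[0,0,0]],
  [-1,[0,0,-0.15],[0,0,0]],
  [-1,[0,0,0],[0,0,0]],
  [-1,[0,0,0],[0,0,0]],
])

```text
t: 35.65
ee_pos: [579.8, -197.7, 108.8]
orientation: [0.331, 3.123, -0.001]
ft_force: [-0.6, -0.0, -4.5]
width: 13.5
grasp_force: 30.0
```

```bash
python3 - <<'E'
from h import *
o,d,p=wrist();print(o["ee_pos"],o["width"],o["grasp_force"],o["ft_force"],o["moment"]);z=p[...,2]
np.savez("wg.npz",p=p,img=d["image"]);cv2.imwrite("pics/w4.png",d["image"])
T=(p-o["ee_pos"])@R.from_rotvec(o["orientation"]).as_matrix()  # tool frame
q=T[np.isfinite(z)&(np.abs(T[...,1])<50)&(T[...,2]>40)&(T[...,2]<75)&(abs(T[...,0])<80)]
print(len(q),np.percentile(q[:,0],[1,99]),np.percentile(q[:,2],[5,50,95]))
A=np.c_[q[:,:2],np.ones(len(q))]
E
```

```text
[ 579.75114959 -197.69046627  108.80536381] 13.526957676499768 29.998984336853027 [-0.63986925 -0.02411335 -4.54097013] [-0.01764918  0.04469267  0.03296739]
11820 [-35.78023744  76.6017074 ] [56.88752159 61.09622318 62.24421776]
```

View pics/w4.png

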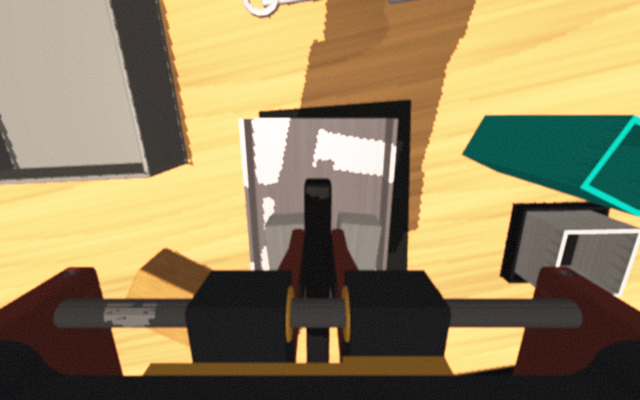

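The handle is held and the tray is level, with its lip at about (320,118) in the image and the blocks still inside. Next I'll carry it to the bin, turning it so its front faces away from the base.

```bash
cat >> h.py <<'E'
def pose(yaw,tip): # yaw of tool x (=tray front), tip deg front down
    b=R.from_matrix(np.array([[1,0,0],[0,-1,0],[0,0,-1.]]).T)
    return R.from_euler("z",yaw,degrees=True)*b*R.from_euler("y",-tip,degrees=True)
def plan2(wps,step=45,deg=8.2):
    """wps: (x,y,z,yaw_x,tip,g,dyaw sign hint unwrapped start yaw)"""
    o=get_obs();Rm=R.from_rotvec(o["orientation"]);p=o["ee_pos"].copy()
    for x,y,z,y0,y1,t0,t1,g in wps:
        T=np.array([x,y,z],float);n=int(max(1,np.ceil(np.linalg.norm(T-p)/step-.02),np.ceil(max(abs(y1-y0),abs(t1-t0))/deg)))
        print("#",n)
        for i in range(n):
            G=pose(y0+(y1-y0)*(i+1)/n,t0+(t1-t0)*(i+1)/n)
            t=np.round(Rm.inv().apply((T-p)/(n-i))/100,3);r=np.round((Rm.inv()*G).as_rotvec()/(np.pi/4),3)
            print([g,(t+0).tolist(),(r+0).tolist()])
            p=p+Rm.apply(t*100);Rm=Rm*R.from_rotvec(r*np.pi/4)
E
python3 - <<'E'
from h import *
x,y,z=get_obs()["ee_pos"]
plan2([(x,y,200,168,168,0,0,-1),(404.5,-374.5,205,168,-25,0,0,-1)],step=30)
E
```

```text
# 4
[-1, [0.0, 0.0, -0.23], [0.0, 0.0, -0.002]]
[-1, [0.0, 0.0, -0.23], [0.0, 0.0, 0.0]]
[-1, [0.0, 0.0, -0.229], [0.0, 0.0, 0.0]]
[-1, [0.0, 0.0, -0.23], [0.0, 0.0, 0.0]]
# 24
[-1, [0.056, -0.087, -0.002], [0.0, 0.0, 0.179]]
[-1, [0.043, -0.094, -0.002], [0.0, 0.0, 0.179]]
[-1, [0.029, -0.099, -0.002], [0.0, 0.0, 0.178]]
[-1, [0.015, -0.103, -0.002], [0.0, 0.0, 0.179]]
[-1, [0.001, -0.104, -0.002], [0.0, 0.0, 0.179]]
[-1, [-0.014, -0.103, -0.002], [0.0, 0.0, 0.178]]
[-1, [-0.028, -0.1, -0.002], [0.0, 0.0, 0.179]]
[-1, [-0.042, -0.095, -0.002], [0.0, 0.0, 0.179]]
[-1, [-0.054, -0.088, -0.002], [0.0, 0.0, 0.178]]
[-1, [-0.066, -0.08, -0.002], [0.0, 0.0, 0.179]]
[-1, [-0.077, -0.07, -0.002], [0.0, 0.0, 0.179]]
[-1, [-0.086, -0.058, -0.002], [0.0, 0.0, 0.179]]
[-1, [-0.093, -0.046, -0.002], [0.0, 0.0, 0.178]]
[-1, [-0.098, -0.032, -0.002], [0.0, 0.0, 0.179]]
[-1, [-0.102, -0.018, -0.002], [0.0, 0.0, 0.179]]
[-1, [-0.104, -0.004, -0.002], [0.0, 0.0, 0.178]]
[-1, [-0.103, 0.011, -0.002], [0.0, 0.0, 0.179]]
[-1, [-0.1, 0.025, -0.002], [0.0, 0.0, 0.179]]
[-1, [-0.096, 0.039, -0.002], [0.0, 0.0, 0.178]]
[-1, [-0.09, 0.052, -0.002], [0.0, 0.0, 0.179]]
[-1, [-0.081, 0.064, -0.003], [0.0, 0.0, 0.179]]
[-1, [-0.072, 0.075, -0.002], [0.0, 0.0, 0.179]]
[-1, [-0.06, 0.084, -0.003], [0.0, 0.0, 0.178]]
[-1, [-0.048, 0.092, -0.002], [0.0, 0.0, 0.179]]
```

>>> jog_arm([
  [-1,[0,0,-0.15],[0,0,0]],
  [-1,[0,0,-0.23],[0,0,0]],
  [-1,[0,0,-0.23],[0,0,0]],
  [-1,[0,0,-0.2],[0,0,0]],
  [-1,[0,0,-0.1],[0,0,0]],
  [-1,[0,0,0],[0,0,0]],
])

```text
t: 36.3
ee_pos: [580.2, -197.8, 200.6]
orientation: [0.33, 3.121, -0.001]
ft_force: [0.9, -0.7, -4.7]
width: 13.8
grasp_force: 30.0
```

>>> jog_arm([
  [-1,[0.056,-0.087,0],[0,0,0.179]],
  [-1,[0.043,-0.094,0],[0,0,0.179]],
  [-1,[0.029,-0.099,0],[0,0,0.178]],
  [-1,[0.015,-0.103,0],[0,0,0.179]],
  [-1,[0.001,-0.104,0],[0,0,0.179]],
  [-1,[-0.014,-0.103,0],[0,0,0.178]],
  [-1,[-0.028,-0.1,0],[0,0,0.179]],
  [-1,[-0.042,-0.095,0],[0,0,0.179]],
])

```text
t: 37.1
ee_pos: [520.0, -256.4, 197.5]
orientation: [-1.949, -2.461, 0.001]
ft_force: [-0.0, -0.8, -3.8]
width: 13.8
grasp_force: 30.0
```

>>> jog_arm([
  [-1,[-0.054,-0.088,0],[0,0,0.178]],
  [-1,[-0.066,-0.08,0],[0,0,0.179]],
  [-1,[-0.077,-0.07,0],[0,0,0.179]],
  [-1,[-0.086,-0.058,0],[0,0,0.179]],
  [-1,[-0.093,-0.046,0],[0,0,0.178]],
  [-1,[-0.098,-0.032,0],[0,0,0.179]],
  [-1,[-0.102,-0.018,0],[0,0,0.179]],
  [-1,[-0.104,-0.004,0],[0,0,0.178]],
])

```text
t: 37.9
ee_pos: [461.7, -315.1, 197.6]
orientation: [-2.96, -1.046, 0.002]
ft_force: [0.5, -0.4, -3.4]
width: 13.8
grasp_force: 30.0
```

>>> jog_arm([
  [-1,[-0.103,0.011,0],[0,0,0.179]],
  [-1,[-0.1,0.025,0],[0,0,0.179]],
  [-1,[-0.096,0.039,0],[0,0,0.178]],
  [-1,[-0.09,0.052,0],[0,0,0.179]],
  [-1,[-0.081,0.064,0],[0,0,0.179]],
  [-1,[-0.072,0.075,0],[0,0,0.179]],
  [-1,[-0.06,0.084,0],[0,0,0.178]],
  [-1,[-0.048,0.092,0],[0,0,0.179]],
  [-1,[0,0,0],[0,0,0]],
  [-1,[0,0,0],[0,0,0]],
])

```text
t: 38.9
ee_pos: [404.1, -373.9, 198.1]
orientation: [-3.067, 0.677, 0.002]
ft_force: [0.4, 0.1, -3.8]
width: 13.9
grasp_force: 30.0
```

```bash
python3 - <<'E'
from h import *
o=get_obs();print(o["ee_pos"],o["qpos"],o["width"],o["grasp_force"],o["ft_force"])
M=R.from_rotvec(o["orientation"]).as_matrix();print("toolx yaw",np.degrees(np.arctan2(M[1,0],M[0,0])),M[:,2])
d=get_image("top");q=cloud(d);z=q[...,2];g=d["image"].max(-1)
cv2.imwrite("pics/top2.png",d["image"][120:340,280:600])
m=(np.hypot(q[...,0]-588,q[...,1]+173)<125)&(z>0)&(z<8)&(g<75)
k,l,s,c=cv2.connectedComponentsWithStats(m.astype(np.uint8));i=1+np.argmax(s[1:,4])
print("mat",s[i,4],cv2.minAreaRect(q[l==i][:,:2].astype(np.float32)),np.median(z[l==i]))
m=(np.hypot(q[...,0]-424,q[...,1]+381)<130)&(z>60)&(z<70);print("bin rim",rect(q[m][:,:2]))
plan2([(404.5,-374.5,170,-25,-25,0,0,-1),(404.5,-374.5,170,-25,-25,0,68,-1)],step=20,deg=7)
E
```

```text
[ 404.09329701 -373.87379155  198.11602671] [-7.68311539e-01  3.46286651e-01  1.81489052e+00  2.57535780e-04
  9.81731432e-01  1.23703158e+00] 13.872476193757253 29.99896466732025 [ 0.3915452   0.08380432 -3.77751079]
toolx yaw -24.905881897758235 [-7.97466680e-04  1.06845228e-03 -9.99999111e-01]
mat 2646 ((586.7626953125, -175.35256958007812), (136.39820861816406, 176.30921936035156), 82.01448059082031) 3.876895202312653
bin rim (array([ 424.1, -381.1]), array([171.6, 170.4]), -9.2)
# 2
[-1, [0.002, 0.003, 0.142], [-0.001, 0.001, 0.002]]
[-1, [0.002, 0.003, 0.141], [0.0, 0.0, 0.0]]
# 10
[-1, [0.0, 0.0, 0.0], [0.0, -0.151, 0.0]]
[-1, [0.0, 0.0, 0.0], [0.0, -0.151, 0.0]]
[-1, [0.0, 0.0, 0.0], [0.0, -0.151, 0.0]]
[-1, [0.0, 0.0, 0.0], [0.0, -0.151, 0.0]]
[-1, [0.0, 0.0, 0.0], [0.0, -0.152, 0.0]]
[-1, [0.0, 0.0, 0.0], [0.0, -0.151, 0.0]]
[-1, [0.0, 0.0, 0.0], [0.0, -0.151, 0.0]]
[-1, [0.0, 0.0, 0.0], [0.0, -0.151, 0.0]]
[-1, [0.0, 0.0, 0.0], [0.0, -0.151, 0.0]]
[-1, [0.0, 0.0, 0.0], [0.0, -0.151, 0.0]]
```

View pics/top2.png

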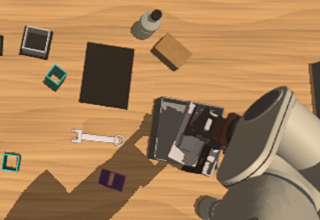

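The top crop shows the bare mat at crop (105,75), the tray held level over the bin at (190,130), and nothing dropped on the way. Now I'll tip it.

>>> jog_arm([
  [-1,[0.002,0.003,0.142],[0,0,0]],
  [-1,[0.002,0.003,0.141],[0,0,0]],
  [-1,[0,0,0],[0,0,0]],
  [-1,[0,0,0],[0,-0.151,0]],
  [-1,[0,0,0],[0,-0.151,0]],
  [-1,[0,0,0],[0,-0.151,0]],
  [-1,[0,0,0],[0,-0.151,0]],
  [-1,[0,0,0],[0,-0.151,0]],
  [-1,[0,0,0],[0,0,0]],
  [-1,[0,0,0],[0,0,0]],
])

```text
t: 39.95
ee_pos: [404.8, -374.9, 169.3]
orientation: [-2.821, 0.626, 0.859]
ft_force: [-0.7, 0.2, -3.6]
width: 13.7
grasp_force: 30.0
```

```bash
cat >> h.py <<'E'
def trayrep():
    o,d,p=wrist();M=R.from_rotvec(o["orientation"]).as_matrix()
    print(np.round(o["ee_pos"],1),np.round(o["qpos"],2),"w",o["width"],"tip",round(np.degrees(np.arccos(np.clip(-M[2,2],-1,1))),1),"yaw",np.round(np.degrees(np.arctan2(-M[0,1],M[1,1]))+180,1),o["ft_force"])
    T=(p-o["ee_pos"])@M
    m=(abs(T[...,1])<48)&(T[...,2]>45)&(T[...,2]<75)&(T[...,0]>20)&(T[...,0]<95)
    q=T[m];print("floor pts",len(q),"lip x",np.percentile(q[:,0],[98,99.5]),"slope deg",np.degrees(np.arctan(np.polyfit(q[:,0],q[:,2],1)[0])),"z",np.median(q[:,2]))
    return d
E
python3 - <<'E'
from h import *
trayrep()
E
```

```text
[ 404.8 -374.9  169.3] [-0.69  0.67  1.47 -0.14  1.58  1.36] w 13.724026386829273 tip 33.9 yaw 335.0 [-0.69253037  0.20642748 -3.61762326]
floor pts 8365 lip x [76.0048022  76.74315815] slope deg -0.806314048639642 z 61.06115502832415
```

>>> jog_arm([
  [-1,[0,0,0],[0,-0.12,0]],
  [-1,[0,0,0],[0,-0.12,0]],
  [-1,[0,0,0],[0,-0.12,0]],
  [-1,[0,0,0],[0,-0.12,0]],
  [-1,[0,0,0],[0,-0.12,0]],
  [-1,[0,0,0],[0,-0.12,0]],
  [-1,[0,0,0],[0,0,0]],
  [-1,[0,0,0],[0,0,0]],
  [-1,[0,0,0],[0,0,0]],
  [-1,[0,0,0],[0,0,0]],
])

```text
t: 41.0
ee_pos: [404.6, -375.3, 172.0]
orientation: [-2.392, 0.533, 1.558]
ft_force: [-0.6, 0.5, -2.7]
width: 14.0
grasp_force: 30.0
```

```bash
python3 - <<'E'
from h import *
d=trayrep();cv2.imwrite("pics/w5.png",d["image"])
E
```

```text
[ 404.6 -375.3  172. ] [-0.66  0.97  1.19 -0.24  2.12  1.36] w 13.952706011323093 tip 66.1 yaw 334.9 [-0.64710065  0.52777658 -2.69773226]
floor pts 8500 lip x [76.83494199 77.56889732] slope deg -1.2322010636965282 z 61.001995214904035
```

View pics/w5.png

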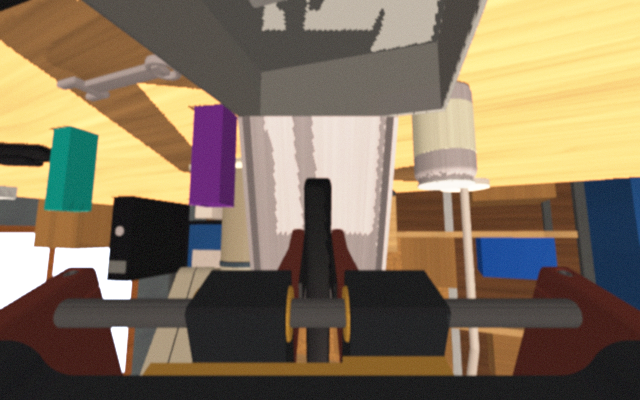

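The visible part of the tray floor, around (317,170), is clear, and the weight on the wrist has dropped to the empty tray's. Next I'll raise and level it, then carry it back over the mat.

```bash
python3 - <<'E'
from h import *
plan2([(404.5,-374.5,215,-25,-25,66.1,66.1,-1),(404.5,-374.5,215,-25,-25,66.1,0,-1),(585.3,-177.9,215,-25,172,0,0,-1)],step=25,deg=8.3)
E
```

```text
# 2
[-1, [-0.198, -0.003, -0.085], [-0.002, 0.002, -0.001]]
[-1, [-0.198, -0.003, -0.086], [0.0, 0.0, 0.0]]
# 8
[-1, [0.0, 0.0, 0.0], [0.0, 0.184, 0.0]]
[-1, [0.0, 0.0, 0.0], [0.0, 0.183, 0.0]]
[-1, [0.0, 0.0, 0.0], [0.0, 0.184, 0.0]]
[-1, [0.0, 0.0, 0.0], [0.0, 0.183, 0.0]]
[-1, [0.0, 0.0, 0.0], [0.0, 0.184, 0.0]]
[-1, [0.0, 0.0, 0.0], [0.0, 0.184, 0.0]]
[-1, [0.0, 0.0, 0.0], [0.0, 0.183, 0.0]]
[-1, [0.0, 0.0, 0.0], [0.0, 0.184, 0.0]]
# 24
[-1, [0.034, -0.106, 0.0], [0.0, 0.0, -0.182]]
[-1, [0.048, -0.1, 0.0], [0.0, 0.0, -0.183]]
[-1, [0.062, -0.092, 0.0], [0.001, 0.0, -0.182]]
[-1, [0.075, -0.082, 0.0], [0.0, 0.0, -0.183]]
[-1, [0.086, -0.071, 0.0], [0.0, 0.0, -0.182]]
[-1, [0.095, -0.058, 0.0], [0.0, 0.0, -0.182]]
[-1, [0.102, -0.044, 0.0], [0.0, 0.0, -0.183]]
[-1, [0.108, -0.029, 0.0], [0.0, 0.0, -0.182]]
[-1, [0.111, -0.013, 0.0], [0.0, 0.0, -0.183]]
[-1, [0.111, 0.003, 0.0], [0.0, 0.0, -0.182]]
[-1, [0.11, 0.019, 0.0], [0.0, 0.0, -0.182]]
[-1, [0.106, 0.034, 0.0], [0.0, 0.0, -0.183]]
[-1, [0.1, 0.049, 0.0], [0.0, 0.0, -0.182]]
[-1, [0.092, 0.063, 0.0], [0.0, 0.0, -0.183]]
[-1, [0.082, 0.075, 0.0], [0.0, 0.0, -0.182]]
[-1, [0.07, 0.086, 0.0], [0.0, 0.0, -0.182]]
[-1, [0.058, 0.095, 0.0], [0.0, 0.0, -0.183]]
[-1, [0.043, 0.103, 0.0], [0.0, 0.0, -0.182]]
[-1, [0.028, 0.108, 0.0], [0.0, 0.0, -0.183]]
[-1, [0.013, 0.11, 0.0], [0.0, 0.0, -0.182]]
[-1, [-0.003, 0.111, 0.0], [0.0, 0.0, -0.183]]
[-1, [-0.019, 0.11, 0.0], [0.0, 0.0, -0.182]]
[-1, [-0.035, 0.106, 0.0], [0.0, 0.0, -0.182]]
[-1, [-0.05, 0.099, 0.0], [0.0, 0.0, -0.183]]
```

>>> jog_arm([
  [-1,[-0.198,-0.003,-0.085],[0,0,0]],
  [-1,[-0.198,-0.003,-0.086],[0,0,0]],
  [-1,[0,0,0],[0,0.184,0]],
  [-1,[0,0,0],[0,0.183,0]],
  [-1,[0,0,0],[0,0.184,0]],
  [-1,[0,0,0],[0,0.183,0]],
  [-1,[0,0,0],[0,0.184,0]],
  [-1,[0,0,0],[0,0.184,0]],
  [-1,[0,0,0],[0,0.183,0]],
  [-1,[0,0,0],[0,0.184,0]],
])

```text
t: 42.05
ee_pos: [404.6, -374.5, 217.0]
orientation: [3.064, -0.681, 0.005]
ft_force: [0.5, -1.0, -2.6]
width: 13.9
grasp_force: 30.0
```

>>> jog_arm([
  [-1,[0,0,0],[0,0,0]],
  [-1,[0,0,0],[0,0,0]],
])

```text
t: 42.25
ee_pos: [404.0, -374.3, 215.8]
orientation: [-3.066, 0.682, 0.01]
ft_force: [0.8, -0.5, -3.6]
width: 13.7
grasp_force: 30.0
```

```bash
python3 - <<'E'
from h import *
trayrep()
E
```

```text
[ 404.  -374.3  215.8] [-0.77  0.33  1.8  -0.    1.02  1.24] w 13.7140274717708 tip 0.4 yaw 334.9 [ 0.75060923 -0.54035697 -3.6153263 ]
floor pts 8929 lip x [79.03873738 79.76194881] slope deg -2.5631538590863565 z 59.19469205736216
```

>>> jog_arm([
  [-1,[0.034,-0.106,0],[0,0,-0.182]],
  [-1,[0.048,-0.1,0],[0,0,-0.183]],
  [-1,[0.062,-0.092,0],[0,0,-0.182]],
  [-1,[0.075,-0.082,0],[0,0,-0.183]],
  [-1,[0.086,-0.071,0],[0,0,-0.182]],
  [-1,[0.095,-0.058,0],[0,0,-0.182]],
  [-1,[0.102,-0.044,0],[0,0,-0.183]],
  [-1,[0.108,-0.029,0],[0,0,-0.182]],
])

```text
t: 43.1
ee_pos: [466.4, -308.9, 213.4]
orientation: [-2.938, -1.097, 0.009]
ft_force: [0.7, 0.1, -4.1]
width: 13.9
grasp_force: 30.0
```

>>> jog_arm([
  [-1,[0.111,-0.013,0],[0,0,-0.183]],
  [-1,[0.111,0.003,0],[0,0,-0.182]],
  [-1,[0.11,0.019,0],[0,0,-0.182]],
  [-1,[0.106,0.034,0],[0,0,-0.183]],
  [-1,[0.1,0.049,0],[0,0,-0.182]],
  [-1,[0.092,0.063,0],[0,0,-0.183]],
  [-1,[0.082,0.075,0],[0,0,-0.182]],
  [-1,[0.07,0.086,0],[0,0,-0.182]],
])

```text
t: 43.9
ee_pos: [526.9, -243.3, 213.2]
orientation: [-1.873, -2.513, 0.004]
ft_force: [-0.4, 0.1, -3.9]
width: 13.5
grasp_force: 30.0
```

>>> jog_arm([
  [-1,[0.058,0.095,0],[0,0,-0.183]],
  [-1,[0.043,0.103,0],[0,0,-0.182]],
  [-1,[0.028,0.108,0],[0,0,-0.183]],
  [-1,[0.013,0.11,0],[0,0,-0.182]],
  [-1,[-0.003,0.111,0],[0,0,-0.183]],
  [-1,[-0.019,0.11,0],[0,0,-0.182]],
  [-1,[-0.035,0.106,0],[0,0,-0.182]],
  [-1,[-0.05,0.099,0],[0,0,-0.183]],
  [-1,[0,0,0],[0,0,0]],
  [-1,[0,0,0],[0,0,0]],
])

```text
t: 44.9
ee_pos: [586.2, -177.9, 212.9]
orientation: [-0.225, -3.127, -0.002]
ft_force: [-0.4, 0.2, -3.0]
width: 13.9
grasp_force: 30.0
```

```bash
python3 - <<'E'
from h import *
d=trayrep()
t=get_image("top");a=cv2.resize(t["image"][210:300,420:515],(570,540),interpolation=cv2.INTER_CUBIC)
cv2.imwrite("pics/m1.png",a)
q=cloud(t);z=q[...,2];m=(np.hypot(q[...,0]-424,q[...,1]+381)<72)&(z>24)&(z<60)
k,l,s,c=cv2.connectedComponentsWithStats(m.astype(np.uint8))
for i in range(1,k):
    if s[i,4]>15: print("in bin",np.round(c[i]),s[i,4],rect(q[l==i][:,:2]),np.median(z[l==i]))
o=get_obs();x,y,zz=o["ee_pos"]
plan2([(585.3,-177.9,100,172,172,0,0,-1)],step=30)
E
```

```text
[ 586.2 -177.9  212.9] [-0.31  0.42  1.66 -0.    1.07 -1.74] w 13.8712691548236 tip 0.4 yaw 171.8 [-0.44120184  0.24506404 -2.99762033]
floor pts 8997 lip x [79.61486875 80.33870722] slope deg -2.3089511676799748 z 59.15055687733027
# 4
[-1, [-0.001, 0.0, 0.283], [0.002, -0.008, -0.005]]
[-1, [0.001, 0.001, 0.282], [0.0, 0.0, 0.0]]
[-1, [0.001, 0.001, 0.283], [0.0, 0.0, 0.0]]
[-1, [0.001, 0.001, 0.282], [0.0, 0.0, 0.0]]
```

View pics/m1.png

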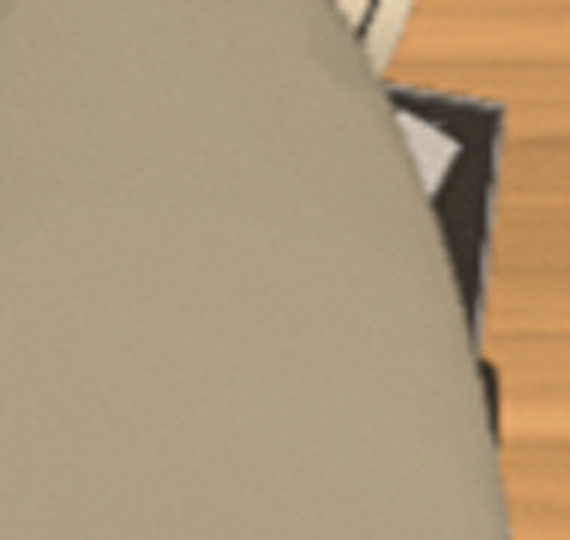

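>>> jog_arm([
  [-1,[0,0,0.3],[0,-0.051,-0.005]],
  [-1,[0.005,0,0.35],[0,0,0]],
  [-1,[0.005,0,0.35],[0,0,0]],
  [-1,[0.005,0,0.2],[0,0,0]],
  [-1,[0,0,0.1],[0,0,0]],
  [-1,[0,0,0],[0,0,0]],
  [-1,[0,0,0],[0,0,0]],
  [-1,[0,0,0],[0,0,0]],
])

```text
t: 45.8
ee_pos: [588.6, -178.6, 84.9]
orientation: [0.213, 3.096, -0.003]
ft_force: [1.0, 0.2, -2.7]
width: 13.7
grasp_force: 30.0
```

```bash
python3 - <<'E'
from h import *
o=get_obs();o,d,p=wrist();M=R.from_rotvec(o["orientation"]).as_matrix();print(o["ee_pos"],o["ft_force"],np.degrees(np.arcsin(M[2,0])),np.degrees(np.arctan2(M[1,0],M[0,0])))
z=p[...,2];g=d["image"].max(-1)
near=np.hypot(p[...,0]-586,p[...,1]+178)<130
m=near&(z>0.5)&(z<6)&(g<60);k,l,s,c=cv2.connectedComponentsWithStats(m.astype(np.uint8))
for i in range(1,k):
    if s[i,4]>100: print("mat",np.round(c[i]),s[i,4],cv2.minAreaRect(p[l==i][:,:2].astype(np.float32)))
print("floor z", [round(float(np.nanmedian(z[(abs(p[...,0]-X)<4)&(abs(p[...,1]+175)<45)&(z<45)])),1) for X in (515,525,540,555)])
cv2.imwrite("pics/w6.png",d["image"][60:320,140:500])
x,y,zz=o["ee_pos"]
E
```

```text
[ 588.62348906 -178.55360989   84.87155155] [ 0.97311592  0.22426769 -2.71966678] -2.177972134992725 172.12162628090766
mat [323. 104.] 2846 ((518.6604614257812, -168.02865600585938), (137.67739868164062, 42.62125778198242), 82.13578033447266)
mat [392. 209.] 217 ((610.12451171875, -112.58221435546875), (2.23294734954834, 114.9903793334961), 81.86212921142578)
floor z [23.8, 23.9, 23.9, 23.8]
```

View pics/w6.png

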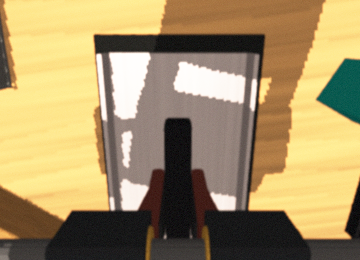

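>>> jog_arm([
  [-1,[0.013,0.004,0.08],[0,0,0]],
  [-1,[0.012,0.003,0.06],[0,0,0]],
  [-1,[0,0,0],[0,0,0]],
  [-1,[0,0,0],[0,0,0]],
  [-1,[0,0,0],[0,0,0]],
  [-1,[0,0,0],[0,0,0]],
])

```text
t: 46.45
ee_pos: [585.7, -177.1, 69.3]
orientation: [0.213, 3.099, -0.002]
ft_force: [-0.5, 0.7, -3.4]
width: 13.8
grasp_force: 30.0
```

```bash
python3 - <<'E'
from h import *
o,d,p=wrist();print(o["ee_pos"],o["ft_force"]);z=p[...,2]
print("floor z", [round(float(np.nanmedian(z[(abs(p[...,0]-X)<4)&(abs(p[...,1]+175)<45)&(z<45)])),1) for X in (515,525,540,555)])
E
```

```text
[ 585.69581523 -177.1126014    69.27915963] [-0.54375688  0.71907791 -3.43668749]
floor z [8.5, 8.4, 8.4, 8.2]
```

>>> jog_arm([
  [-1,[0,0,0.018],[0,0,0]],
  [-1,[0,0,0],[0,0,0]],
  [-1,[0,0,0],[0,0,0]],
  [0.2,[0,0,0],[0,0,0]],
  [0.2,[0,0,0],[0,0,0]],
  [0.2,[0,0,0],[0,0,0]],
  [0.2,[0,0,0],[0,0,0]],
])

```text
t: 47.2
ee_pos: [585.9, -177.2, 67.4]
orientation: [0.213, 3.099, -0.002]
ft_force: [-0.0, 0.4, -0.5]
width: 42.3
grasp_force: 0.0
```

>>> jog_arm([
  [0.2,[0,0,-0.1],[0,0,0]],
  [0.2,[0,0,-0.2],[0,0,0]],
  [0.2,[0,0,-0.4],[0,0.051,0]],
  [0.2,[0,0,-0.4],[0,0,0]],
  [0.2,[0.2,0,-0.4],[0,0,0]],
  [0.2,[0.4,0,-0.2],[0,0,0]],
  [0.2,[0.4,0,0],[0,0,0]],
  [0.2,[0,0,0],[0,0,0]],
  [0.2,[0,0,0],[0,0,0]],
  [0.2,[0,0,0],[0,0,0]],
])

```text
t: 48.2
ee_pos: [485.9, -163.7, 238.4]
orientation: [-0.215, -3.131, -0.002]
ft_force: [0.4, -0.8, -0.0]
width: 53.0
grasp_force: 0.0
```

```bash
python3 - <<'E'
from h import *
o,d,p=wrist();print(o["ee_pos"],o["width"]);z=p[...,2];g=d["image"].max(-1)
cv2.imwrite("pics/w7.png",d["image"])
near=np.hypot(p[...,0]-590,p[...,1]+180)<120
m=near&(z>86)&(z<102);print("bar",rect(p[m][:,:2]),np.percentile(z[m],[10,50,90]))
m=near&(z>22)&(z<40);k,l,s,c=cv2.connectedComponentsWithStats(m.astype(np.uint8))
m2=near&(z>9)&(z<34)&(np.hypot(p[...,0]-586,p[...,1]+178)<96);print("tray walls",cv2.minAreaRect(p[m2][:,:2].astype(np.float32)))
cb=np.array([422.5,-383]);m=(np.hypot(p[...,0]-cb[0],p[...,1]-cb[1])<75)&(z>24)&(z<60)
k,l,s,c=cv2.connectedComponentsWithStats(m.astype(np.uint8))
for i in range(1,k):
    if s[i,4]>15: print("in bin",np.round(c[i]),s[i,4],rect(p[l==i][:,:2]),np.median(z[l==i]))
E
```

```text
[ 485.87029045 -163.71357458  238.36909589] 52.97695482415323
bar (array([ 583.2, -177.4]), array([13.6, 92. ]), -7.6) [95.25964113 96.58193113 97.52412203]
tray walls ((582.81884765625, -177.16514587402344), (110.21476745605469, 150.35623168945312), 82.06803894042969)
in bin [114. 185.] 302 (array([ 458.4, -443.3]), array([33.2, 17.7]), -37.3) 32.0178710388185
in bin [157. 187.] 699 (array([ 468.9, -379. ]), array([32.7, 27.9]), -9.3) 43.972891822716946
```

View pics/w7.png

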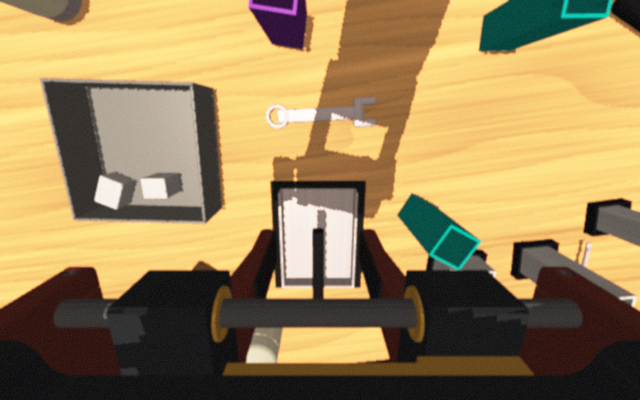

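The wrist view shows both blocks in the bin at (110,192) and (155,188), and the empty tray centred on its mat at (318,235). Now a final check of everything.

```bash
python3 - <<'E'
from h import *
t=get_image("top");q=cloud(t);z=q[...,2]
for k,h in zip("edcba",(154,128,102,76,50)): upright(q,k,h)
p0=cloud(dict(np.load("top0.npz")));s=get_image("scene");ps=cloud(s);s0=cloud(dict(np.load("scene0.npz")))
for n,(x,y,r,lo,hi) in dict(mouse=(341,282,65,8,45),driver=(749,225,105,8,40),turq1=(568,-18,45,120,140),turq2=(340,89,45,120,140),purple=(296,-170,45,120,140),wrench=(410,-145,80,7,15),carton=(653,-354,60,38,55),oil=(718,-276,50,60,160)).items():
    f=lambda p:(lambda m:(int(m.sum()),*rect(p[m][:,:2])) if m.sum()>10 else m.sum())((np.hypot(p[...,0]-x,p[...,1]-y)<r)&(p[...,2]>lo)&(p[...,2]<hi))
    print(n,f(p0),f(q),"| scene",f(s0),f(ps))
cv2.imwrite("pics/s9.png",s["image"]);print(get_obs()["t"])
E
```

```text
in bay e 76 [611.  258.6] [31.6 33.2] 1.1 158.14865522379176
in bay d 87 [668.  156.2] [40.6 42.2] -1.6 132.04017677188006
in bay c 113 [527.7 349.6] [49.8 50.5] 11.7 106.06191779327719
in bay b 120 [416.3 406.9] [59.9 57.3] -12.4 80.40230831403676
in bay a 102 [676.2  30.6] [65.8 67.3] -10.0 54.68251684730683
mouse (925, array([341.1, 281.8]), array([110.1,  62.3]), -34.9) (927, array([341. , 281.9]), array([110.4,  62.7]), -34.5) | scene (759, array([341.1, 276.1]), array([110.1,  63.9]), -33.7) (764, array([340.6, 276.4]), array([110. ,  63.3]), -35.2)
driver (440, array([737.8, 211.3]), array([168.5, 163.8]), -42.2) (400, array([741.4, 226.3]), array([194.5, 123.4]), 25.6) | scene (875, array([745.3, 182.9]), array([ 95.8, 200.3]), -0.5) (938, array([748.3, 218.6]), array([178.7, 108.9]), 24.9)
turq1 (89, array([564.3, -23.3]), array([40.8, 41.9]), -37.1) (92, array([563.9, -23. ]), array([40.5, 41. ]), -36.9) | scene (234, array([561.8, -27.3]), array([42.4, 43.1]), -36.5) (236, array([562. , -26.9]), array([41.8, 44.8]), -37.6)
turq2 (86, array([340.6,  88.6]), array([40.6, 40.
[... 434 characters left out ...]
8]), -3.3) (146, array([ 419.4, -107.6]), array([71.2, 82. ]), 28.7) | scene (381, array([ 409.8, -150.1]), array([142. , 143.7]), -31.6) (369, array([ 412.4, -151.9]), array([118.1, 139.4]), 36.7)
carton (696, array([ 652.9, -353.6]), array([90.3, 62. ]), -42.4) (201, array([ 676.7, -364.6]), array([90.1, 31.8]), -20.6) | scene (957, array([ 651.4, -358.2]), array([91.3, 60.6]), -41.9) (960, array([ 651.1, -358.8]), array([92.5, 60. ]), -42.4)
oil (453, array([ 718.1, -275.8]), array([54.6, 48.4]), 44.0) (449, array([ 718.1, -275.6]), array([54.9, 49. ]), 45.0) | scene (1051, array([ 725.7, -281.4]), array([47.2, 55.6]), 13.7) (1052, array([ 725.6, -281.3]), array([46.6, 55.7]), 16.9)
48.35
```

View pics/s9.png

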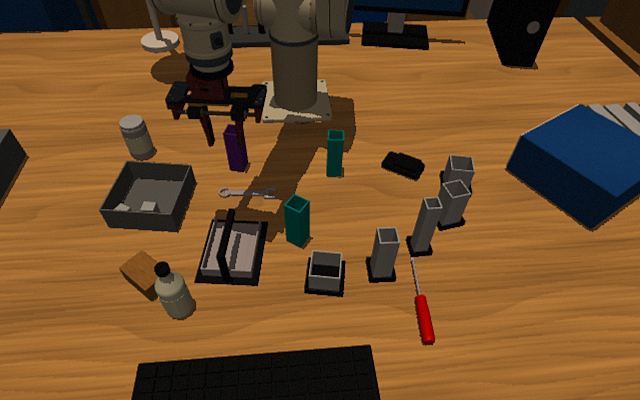

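The scene view shows all five sleeves upright in their bays, from (325,270) round to (458,175). The two blocks are in the bin at (130,208), the tray is on its mat at (232,250), and the other objects haven't moved.

```bash
python3 -c "
from workcell import *
print(close_job())"
```

```text
the job is handed in; nothing more can be done
None
```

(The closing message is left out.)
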